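# Put the re-tipping bench away

### The job

Clear the cue repair bench: push every ivory-coloured bar blank off the cabinet's front shelf through the sprung dust flap so that all of them lie inside the pine cabinet and the flap has swung fully shut, and hang the steel scuffer and the brass trimmer by their eyes on the pegs of the wooden stand, one on each. Leave the other things on the bench where they are.

Things in the scene. Friction and masses are not known exactly. Their poses are not given: they have to be found in the camera images.
- blank0: bar blank, ivory-coloured plastic, 72 x 30 x 24 mm (x, y, z), about 85 g, two to four of the four are present; lies anywhere on the open bench; origin at the centre of its underside, x along its length
- blank1: bar blank, ivory-coloured plastic, 72 x 30 x 24 mm (x, y, z), about 85 g, two to four of the four are present; lies anywhere on the open bench; origin at the centre of its underside, x along its length
- blank2: bar blank, ivory-coloured plastic, 72 x 30 x 24 mm (x, y, z), about 85 g, two to four of the four are present; lies anywhere on the open bench; origin at the centre of its underside, x along its length
- blank3: bar blank, ivory-coloured plastic, 72 x 30 x 24 mm (x, y, z), about 85 g, two to four of the four are present; lies anywhere on the open bench; origin at the centre of its underside, x along its length
- store: low pine cabinet, fixed, 300 deep (x) x 240 wide x 234 mm high, clear roof and back; front towards the robot. Origin at bench level under the port's sill, in the plane of the front; x points into the cabinet. The port, an opening 56 mm wide and 46 mm high, is in the middle of the 12 mm thick front, with a 14 mm high lintel above it
- shelf (a point): middle of the top of the cabinet's flat front shelf: 170 mm above the bench, 12 mm thick, 170 mm wide, running 130 mm out from the front (cabinet x from -130 to 0), level with the port's sill; axes as the cabinet's
- port (a point): middle of the port's sill, 170 mm above the bench, in the plane of the cabinet's front; axes as the cabinet's. Right behind the sill a slick 42 degree steel chute leads down to a slick sloping floor: a part tips down it once its middle is past the sill, and slides in by itself once its tail is pushed up to the front
- flap (a joint): thin aluminium flap, 52 x 43 mm, closing the port; hinged along its top edge, swings only inward and up; rad, 0 hanging shut, 1.45 fully open. A light spring (12 mN m shut, about 25 mN m wide open; roughly 0.5 N at the lower edge) closes it; a part pushed in along the shelf lifts it; a part let go with only its nose inside may be shoved back out some 20 mm
- stand: wooden peg stand, fixed: upright panel 220 wide, 14 thick, 165 mm high, front face at own x = 0 facing the robot (-x), foot behind it. Two steel pegs, 9 mm thick with a 14 mm ball end, 120 mm apart, stick out 70 mm to -x, rising 6 mm to a ball centre 141 mm above the bench. Origin at bench level in the middle of the front face
- peg_left (a point): on the axis of the peg on the +y side, 42 mm out from the panel, 138.6 mm above the bench; axes as the stand's
- peg_right (a point): on the axis of the peg on the -y side, 42 mm out from the panel, 138.6 mm above the bench; axes as the stand's
- scuffer: steel scuffer: round pad 60 mm across, 14 mm thick, standing flat on the bench with an upright plate handle, about 220 g. The plate stands upright on the base: 10 mm thick (x), 42 mm wide (y), its top 82 mm above the bench, with a rectangular eye through it along x, 28 mm wide (y), from 28 to 58 mm up; above the eye is a solid tab, 24 mm tall. Origin at the centre of its underside, z up
- scuffer_eye (a point): centre of the scuffer's eye, 43 mm above its underside, axes as the scuffer's
- trimmer: brass tip trimmer: square base 46 x 46 x 20 mm standing on the bench with an upright plate handle, about 220 g. The plate stands upright on the base: 10 mm thick (x), 42 mm wide (y), its top 82 mm above the bench, with a rectangular eye through it along x, 28 mm wide (y), from 28 to 58 mm up; above the eye is a solid tab, 24 mm tall. Origin at the centre of its underside, z up
- trimmer_eye (a point): centre of the trimmer's eye, 43 mm above its underside, axes as the trimmer's
- glue: bystander: plastic bottle 36 mm across, 75 mm high, origin at its foot
- tip_jar: bystander: jar 56 mm across, 60 mm high, origin at its foot
- chalk: bystander: chalk cube 24 x 24 x 22 mm, origin at its foot
- driver: bystander: screwdriver 150 mm long lying along its x, origin at its underside
- cork_block: bystander: cork block 80 x 50 x 30 mm, origin at its foot
- burnisher: bystander: waisted dark wood burnisher 32 mm across, 45 mm high, origin at its foot
- rule: bystander: steel rule 160 x 30 x 5 mm, long along its y, origin at its underside

How it is judged:
By the outcome, as a careful person would: the job done as asked, in the order asked, and still so for the second after the job is handed in, with the robot touching nothing.
Of blank0, blank1, blank2, blank3 only 2 to 4 are there at a start; the rules pass over those that are not, and their reading is None.
At some moment in a run one of blank0, blank1, blank2, blank3 may be knocked a few centimetres aside while the robot is not near it.
It also fails if it takes over 210 s, if anything falls off the work surface, if the arm or the gripper's body presses on something with over 40 N, if the wrist force passes 120 N, or if a joint passes its speed limit or range.

### The arm

A 6-joint arm with a two-finger parallel gripper is mounted at the origin on the work surface. World frame = base frame: x ahead of the robot, y to its left, z up, the work surface at z = 0. Lengths are in m, angles in degrees, forces in N, time in s.
With the tool pointing down it reaches from about 0.25 to 0.725 m from the base axis. Payload 9.7 kg.
Tool frame: the origin (TCP) lies at the very end of the fingers, on their centre line; the grasp point (between the pads) lies 19 mm behind it (bot.grip_point_offset is the z of the grasp point in the tool frame, in m); z points along the fingers, x is the direction in which the jaws open and shut, and the axes are right-handed (so a half turn about z gives the same grasp; the last joint's range is limited). The gripper opens to 85 mm and grips with 20 to 120 N. Pads are 22 mm wide; open, the fingers measure 114 mm over their backs; the gripper's body (76 mm by 85 mm) begins 54 mm behind the grasp point. The pads swing forward as they close: fully open they stand 13 mm farther back than shut.
Start: joints at [-72.536, 4.979, 10.078, 95.1, 0, 90], TCP at [0.165, -0.525, 0.231] pointing down, gripper open.
Joint ranges: [-179.16, 179.16], [-48.56, 103.87], [-65.8, 70.77], [-126.05, 130.52], [-82.76, 87.17], [-180, 180]. Speed limits (degrees/s): [127.2, 127.2, 147.25, 180, 180, 180].

### API

Orientations are given as [roll, pitch, yaw] about the fixed x, y, z axes, in that order (R = Rz(yaw) Ry(pitch) Rx(roll)).
In Python, from workcell import get_obs, viewer, job_done, bot gives the robot as it stands.
- The arm moves only by the shell command python3 -m handwheel 'ROWS' [FORCE]. ROWS is JSON, a list of rows, each a list of 5 numbers: the closure, from 0 (fully open) to 1 (shut), then the shift along the world's x, y, z in m, then the turn about the world's z in degrees. A call has 1 to 5 rows; each row is the pose to reach, as a shift and turn from the pose measured when the call began; what a row does not reach only later rows make up. A row lasts 1/10 s, in which the tool goes at most 50 mm and 8.59 degrees, less where a joint would pass 70% of its speed; a pose out of reach is approached as far as the arm can. A call with a gripper value outside its range is refused whole. The fingers move at their own pace and stop on an object; FORCE is the grip in N (left out, the last holds). Time passes only in rows, so rows that repeat a pose let the fingers close. It gives the time, the measured TCP pose, the force and the opening at its end, in the units of the state.
- get_obs(): the state, without advancing time (a new reading comes with each control period).
- viewer.camera(name): name is "scene" or "top" or "wrist"; returns a dict with "color" (384x512x3 uint8, blue, green, red), "K" (3x3 intrinsics, pixels), "origin" and "orientation" of the camera in the world. Camera axes: x right, y down, z forward; pixel columns grow to the right and rows downward; lengths in m; the calibration is good to about 2 mm. A picture is of the moment at which its call begins. There is no depth.
- job_done(): hands the job in, once; it reports no verdict.
The state is a dict: "time": time; "q": joint angles; "qd": joint speeds; "joint_efforts": joint torques, N m; "ee_pos": TCP position; "tcp_rot": TCP orientation; "wrist_force": force on the tool from outside, world axes, zero at the start; "torque": the same for the moment, N m; "opening": finger opening in m.
Only numpy, scipy, OpenCV 4.12 (cv2) and the standard library are available. Lean on these libraries where they do the work, as an engineer would, in place of code of your own. Each camera call takes 0.05 s, during which the arm holds its last target.

## Working session

There is one attempt and no reset: what is moved stays moved. The work goes in short steps, Python scripts to look and compute and a shell command to move; the robot and the scene stay as the last step left them, time stands still between calls to the robot, and variables do not carry over. Pictures are saved under pics/ and viewed, and the job is handed in when it is done.

```bash
ls; mkdir -p pics; cat > h.py <<'E'
import numpy as np, cv2
from workcell import get_obs, viewer, job_done, bot
from scipy.spatial.transform import Rotation as R
def cam(n,save=None):
    c=viewer.camera(n)
    if save: cv2.imwrite('pics/'+save+'.png',c['color'])
    return c
def Rot(c):
    o=np.array(c['orientation'],float)
    return o if o.shape==(3,3) else R.from_euler('xyz',o,degrees=True).as_matrix()
def ray(c,u,v):
    d=Rot(c)@np.linalg.inv(np.array(c['K']))@np.array([u,v,1.]); return np.array(c['origin']),d
def onz(c,u,v,z):
    o,d=ray(c,u,v); return o+d*(z-o[2])/d[2]
def proj(c,p):
    q=np.array(c['K'])@(Rot(c).T@(np.array(p)-np.array(c['origin']))); return q[:2]/q[2]
E
python3 - <<'E'
from h import *
print(get_obs())
for n in ('scene','top','wrist'):
    c=cam(n,n+'0'); print(n,c['origin'],c['orientation'],c['K'])
E
```

```text
pics
{'time': 0.0, 'q': array([-7.25357353e+01,  5.01055636e+00,  1.00331740e+01,  9.50997958e+01,
       -4.17005092e-04,  8.99999699e+01]), 'qd': array([ 0.0641936 ,  0.00429575,  0.05894724, -0.00684467, -0.07585554,
        0.10132805]), 'joint_efforts': array([ 4.59454077e-04, -5.20388496e+01,  4.64799213e+01,  1.63811079e-02,
       -1.35124492e-05, -8.96451553e-07]), 'ee_pos': array([ 0.1649871 , -0.5244194 ,  0.23057683]), 'tcp_rot': array([ 1.79999583e+02,  7.71781279e-02, -7.25357052e+01]), 'wrist_force': array([-0.67426683,  0.00983653, -0.03594137]), 'torque': array([-0.01581076, -0.02178396,  0.0275521 ]), 'opening': 0.08531127244492386}
scene [1.24005634 0.21331744 1.08409322] [-1.43736264e+02 -1.37343500e-01  1.09424593e+02] [[489.04654725   0.         257.3206174 ]
 [  0.         489.04654725 192.32536393]
 [  0.           0.           1.        ]]
top [ 0.45570754 -0.03651213  1.15611406] [-174.2754337     1.86913898  -90.85956883] [[381.41235217   0.         258.02865546]
 [  0.         381.41235217 197.49659638]
 [  0.           0.           1.        ]]
wrist [ 0.2306951  -0.50254025  0.37421133] [ 1.64045298e+02  6.41768017e-02 -7.25355944e+01] [[321.46631554   0.         256.27992142]
 [  0.         321.46631554 190.60388178]
 [  0.           0.           1.        ]]
```

View pics/top0.png

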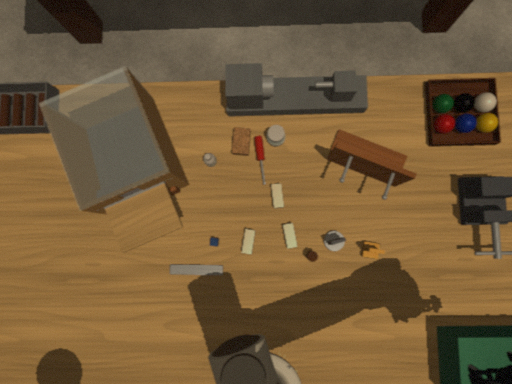

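View pics/scene0.png

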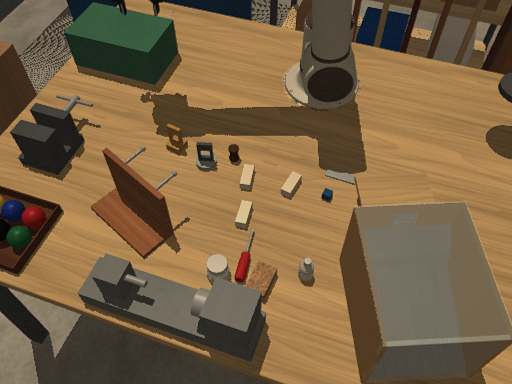

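View pics/wrist0.png

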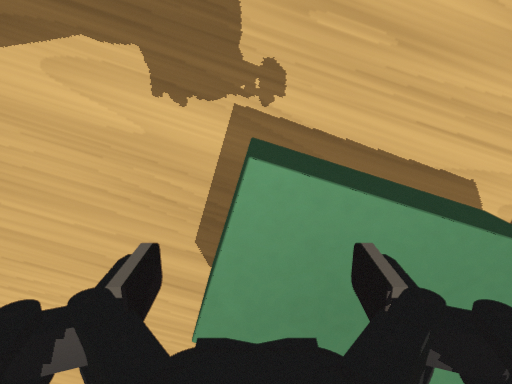

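The top view shows three blanks at about (277,195), (248,241) and (290,235). The scuffer is at (335,240), the trimmer at (371,250), the stand at (370,158) and the shelf around (145,215). I'll enlarge and measure.

```bash
python3 - <<'E'
from h import *
t=cam('top'); s=cam('scene')
cv2.imwrite('pics/t1.png',cv2.resize(t['color'][60:260,40:240],None,fx=3,fy=3,interpolation=cv2.INTER_CUBIC))
cv2.imwrite('pics/t2.png',cv2.resize(t['color'][120:270,230:430],None,fx=4,fy=4,interpolation=cv2.INTER_CUBIC))
for n,c in (('top',t),('scene',s)):
    im=c['color'].astype(int); hsv=cv2.cvtColor(c['color'],cv2.COLOR_BGR2HSV)
    b,g,r=im[...,0],im[...,1],im[...,2]
    m=((r>150)&(b>0.62*r)&(g>0.85*r)&(r-b>20)).astype(np.uint8)
    k,l,st,ce=cv2.connectedComponentsWithStats(m)
    for i in range(1,k):
        if st[i,4]>40:
            cnt=cv2.findContours((l==i).astype(np.uint8),0,2)[0][0]
            rc=cv2.minAreaRect(cnt); pts=cv2.boxPoints(rc)
            w=np.array([onz(c,*p,0.024)[:2] for p in pts]); 
            e=[w[1]-w[0],w[2]-w[1]]; L=[np.linalg.norm(x) for x in e]; j=int(np.argmax(L))
            print(n,st[i],ce[i].round(1),onz(c,*ce[i],.024)[:2].round(4),'L',np.round(L,4),'yaw',np.degrees(np.arctan2(e[j][1],e[j][0])).round(1), im[int(ce[i][1]),int(ce[i][0])])
E
```

```text
top [67 84 23 11 65] [77.2 88.4] [0.9225 0.5586] L [0.074  0.0113] yaw -67.5 [106 137 156]
top [485  95  11  13 110] [489.7 101.1] [ 0.8479 -0.7012] L [0.0295 0.0372] yaw 175.7 [144 177 175]
top [269 125  15  15 171] [276.  132.2] [ 0.7677 -0.0587] L [0.0425 0.0434] yaw 178.8 [113 137 152]
top [272 184  12  24 210] [277.3 195.4] [ 0.5751 -0.0589] L [0.0279 0.0692] yaw -174.6 [119 164 181]
top [284 224  13  24 228] [290.  235.4] [ 0.4558 -0.0939] L [0.0291 0.0693] yaw -171.9 [129 175 183]
top [242 229  13  25 229] [248.2 241.4] [0.4401 0.0297] L [0.07   0.0283] yaw -10.2 [123 167 182]
top [326 242  19   9  90] [335.5 246.5] [ 0.4215 -0.226 ] L [0.0532 0.021 ] yaw -84.1 [137 156 168]
top [272 357  28  27 306] [285.7 371. ] [ 0.0718 -0.0725] L [0.0314 0.1012] yaw -138.9 [119 148 166]
scene [286  63  22  40 433] [295.1  83.8] [ 0.0577 -0.0722] L [0.0623 0.1886] yaw 25.5 [130 161 182]
scene [240 164  14  21 205] [246.6 174.1] [ 0.4567 -0.0915] L [0.0715 0.029 ] yaw -169.8 [140 186 216]
scene [281 172  20  21 204] [290.8 181.9] [0.442  0.0316] L [0.0727 0.0287] yaw 170.1 [137 181 213]
scene [235 200  17  24 243] [243.2 211.6] [ 0.577  -0.0569] L [0.0711 0.0294] yaw -173.0 [143 191 213]
scene [207 254  20  19 291] [216.5 262.9] [ 0.7397 -0.0657] L [0.0467 0.0491] yaw 21.6 [148 177 198]
scene [301 258  11   9  47] [306.  261.1] [0.6621 0.138 ] L [0.0282 0.0162] yaw 131.9 [147 177 197]
scene [194 294  13   9  74] [199.9 297.8] [ 0.8367 -0.0675] L [0.0146 0.028 ] yaw 90.2 [153 175 189]
```

View pics/t1.png

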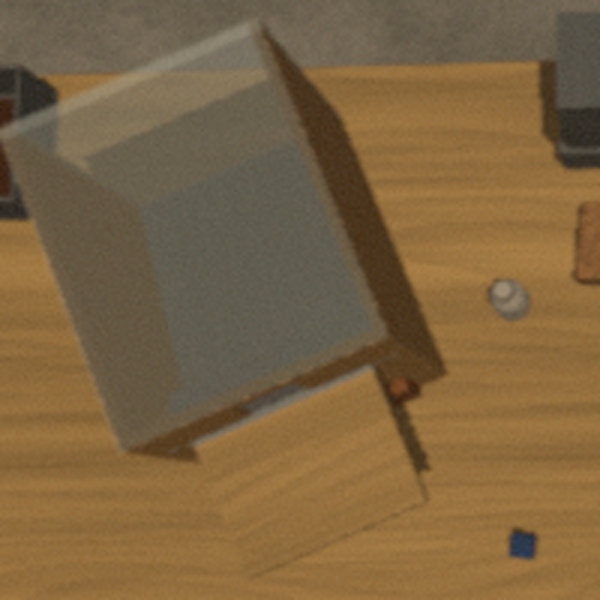

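View pics/t2.png

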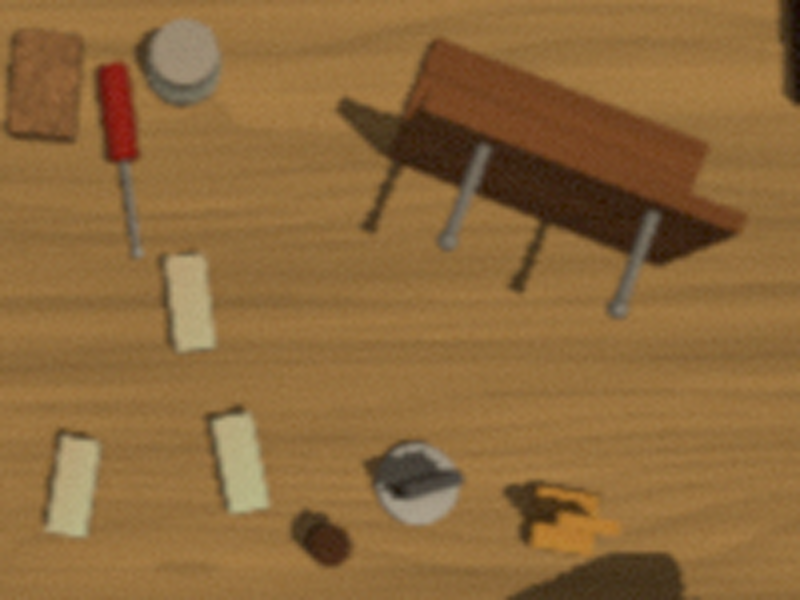

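```bash
python3 - <<'E'
from h import *
t=cam('top'); s=cam('scene')
f=lambda u,v,k,a,b:((u+.5)/k-.5+a,(v+.5)/k-.5+b)
P=[onz(t,*f(u,v,3,40,60),.17)[:2] for u,v in ((428,500),(250,576),(375,367),(195,447))]
print(np.round(P,4)); P=np.array(P)
print('w',np.linalg.norm(P[0]-P[1]),np.linalg.norm(P[2]-P[3]),'d',np.linalg.norm(P[0]-P[2]),np.linalg.norm(P[1]-P[3]))
for a,b in((0,1),(2,3)):
    d=P[b]-P[a]; print('yaw',np.degrees(np.arctan2(d[1],d[0]))-90)
for a,b in((0,2),(1,3)):
    d=P[b]-P[a]; print('yaw',np.degrees(np.arctan2(d[1],d[0])))
Q=np.array([onz(t,*f(u,v,3,40,60),.234)[:2] for u,v in ((387,333),(128,450),(258,22),(3,135))]);print(Q.round(4),np.linalg.norm(Q[0]-Q[1]),np.linalg.norm(Q[0]-Q[2]))
for a,b in((0,1),(2,3)):
    d=Q[b]-Q[a]; print('yaw',np.degrees(np.arctan2(d[1],d[0]))-90)
print('front mid',(Q[0]+Q[1])/2,'shelf back mid',(P[2]+P[3])/2)
B=np.array([onz(t,*f(u,v,4,230,120),.141)[:2] for u,v in((448,243),(618,310))]);print('balls',B,np.linalg.norm(B[0]-B[1]))
d=B[0]-B[1];print('stand yaw',np.degrees(np.arctan2(d[1],d[0]))-90)
# scuffer tab top, trimmer
for u,v in((387,495),(460,478)): print('scuf',onz(t,*f(u,v,4,230,120),.082))
for u,v in((528,533),(618,527),(560,548),(570,495)): print('trim',onz(t,*f(u,v,4,230,120),.082))
cv2.imwrite('pics/s1.png',cv2.resize(s['color'][110:200,150:270],None,fx=6,fy=6,interpolation=cv2.INTER_CUBIC))
cv2.imwrite('pics/s2.png',cv2.resize(s['color'][190:384,330:512],None,fx=3,fy=3,interpolation=cv2.INTER_CUBIC))
E
```

```text
[[0.4834 0.192 ]
 [0.4203 0.3466]
 [0.6006 0.2394]
 [0.533  0.3976]]
w 0.16696633921670506 0.17208833493053605 d 0.1263565406857515 0.12366028220310517
yaw 22.19989027685071
yaw 23.127389475391496
yaw 22.025949141934667
yaw 24.385425020876337
[[0.6192 0.2118]
 [0.5264 0.4251]
 [0.8889 0.3245]
 [0.7957 0.541 ]] 0.23259610339663586 0.2922747438380378
yaw 23.49859303729916
yaw 23.270212402615968
front mid [0.57282048 0.31841838] shelf back mid [0.56676229 0.31847969]
balls [[ 0.59985206 -0.22881025]
 [ 0.5528939  -0.33892891]] 0.11971294574757364
stand yaw -23.09496929615227
scuf [ 0.4322255  -0.19135675  0.082     ]
scuf [ 0.44323194 -0.24221682  0.082     ]
trim [ 0.4047402  -0.28751116  0.082     ]
trim [ 0.40800749 -0.34932978  0.082     ]
trim [ 0.39418663 -0.30899751  0.082     ]
trim [ 0.43041498 -0.31745979  0.082     ]
```

View pics/s1.png

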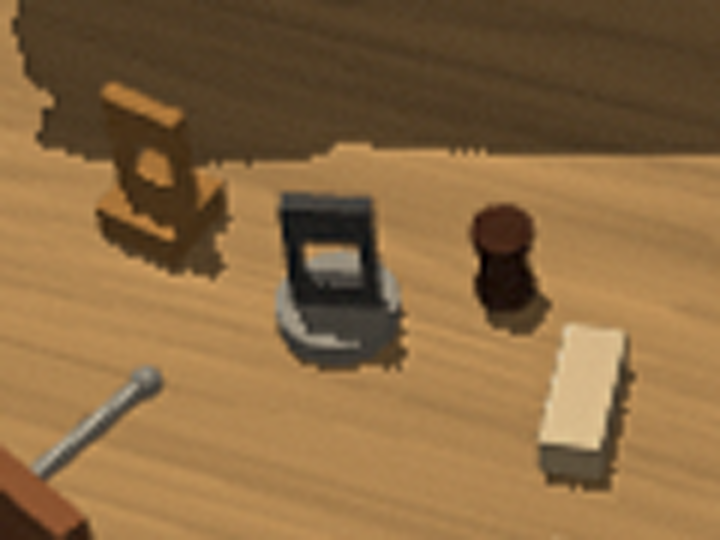

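View pics/s2.png

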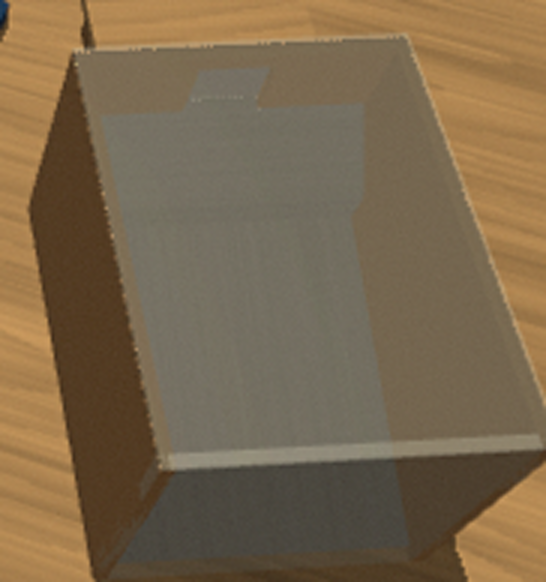

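Shelf yaw is about 23.2° with the port near (0.570, 0.318), and the pegs are at about yaw −23.1°. I'll head to blank B at (0.456, −0.092) and turn the tool to yaw ≈99.

```bash
python3 -m handwheel '[[0,0.01,0.02,0.03,8.5],[0,0.03,0.05,0.05,17],[0,0.05,0.08,0.06,25.5],[0,0.07,0.11,0.07,34],[0,0.09,0.14,0.07,42.5]]' 40
```

```text
time: 0.85
ee_pos: [0.2557, -0.3837, 0.3025]
tcp_rot: [179.9, -0.1, -29.7]
wrist_force: [-0.1, -1.0, -0.2]
opening: 0.0853
```

```bash
python3 -m handwheel '[[0,0.03,0.04,0,8.5],[0,0.05,0.08,0,17],[0,0.07,0.12,0,25.5],[0,0.09,0.16,0,34],[0,0.11,0.19,0,42.5]]'
python3 -m handwheel '[[0,0.01,0.02,0,8.5],[0,0.02,0.04,0,17],[0,0.03,0.06,0,25.5],[0,0.04,0.08,0,34],[0,0.04,0.09,0,42.5]]'
python3 -m handwheel '[[0,0,0.0,0,8.5],[0,0,0.0,0,17],[0,0,0.0,0,25.5],[0,0,0.0,0,34],[0,0,0.0,0,42.5]]'; python3 - <<'E'
from h import *
print(get_obs()['q'].round(1)); c=cam('wrist','w1'); cam('top','t3')
E
```

```text
time: 1.35
ee_pos: [0.3661, -0.1915, 0.303]
tcp_rot: [179.9, -0.1, 13.2]
wrist_force: [-0.2, -0.4, -0.9]
opening: 0.0853
time: 1.85
ee_pos: [0.4068, -0.1002, 0.3028]
tcp_rot: [179.9, -0.2, 56.1]
wrist_force: [-0.2, 0.3, -0.2]
opening: 0.0852
time: 2.35
ee_pos: [0.4068, -0.1001, 0.3029]
tcp_rot: [179.9, -0.2, 99.0]
wrist_force: [-0.9, -0.7, 0.2]
opening: 0.0851
[-13.9 -10.5   3.4 103.8   0.2 -22.9]
```

View pics/w1.png

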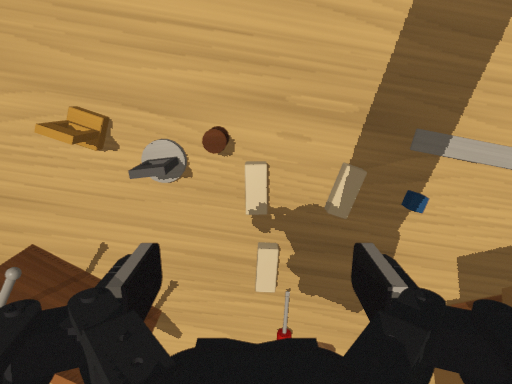

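View pics/t3.png

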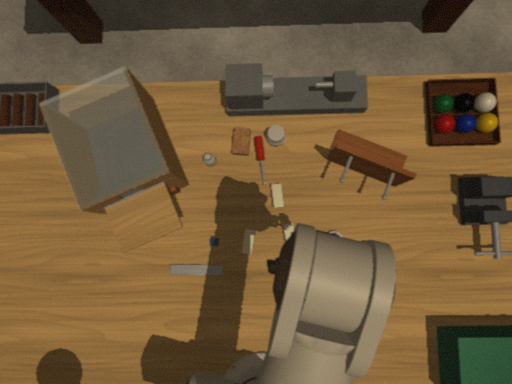

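```bash
cat >> h.py <<'E'
def blanks(c,z=0.024,lo=150,amin=150,roi=None):
    im=c['color'].astype(int); b,g,r=im[...,0],im[...,1],im[...,2]
    m=((r>lo)&(b>0.58*r)&(g>0.82*r)&(r-b>15)).astype(np.uint8)
    k,l,st,ce=cv2.connectedComponentsWithStats(m)
    for i in range(1,k):
        if st[i,4]>amin:
            cnt=max(cv2.findContours((l==i).astype(np.uint8),0,2)[0],key=cv2.contourArea)
            pts=cv2.boxPoints(cv2.minAreaRect(cnt))
            w=np.array([onz(c,*p,z)[:2] for p in pts])
            e=[w[1]-w[0],w[2]-w[1]]; L=[np.linalg.norm(x) for x in e]; j=int(np.argmax(L))
            y=np.degrees(np.arctan2(e[j][1],e[j][0])); y=(y+90)%180-90
            print(ce[i].round(0),st[i,4],'c',w.mean(0).round(4),'L',np.round(L,4),'yaw',y.round(1))
E
python3 - <<'E'
from h import *
c=cam('wrist'); blanks(c); print(get_obs()['ee_pos'],get_obs()['tcp_rot'])
E
```

```text
[479. 151.] 1397 c [0.3575 0.1924] L [0.0279 0.0941] yaw 88.3
[161. 151.] 636 c [ 0.4224 -0.2204] L [0.0309 0.0564] yaw -83.9
[255. 185.] 936 c [ 0.4548 -0.0918] L [0.0723 0.028 ] yaw 8.2
[340. 187.] 268 c [0.4317 0.0213] L [0.0588 0.012 ] yaw -3.2
[267. 270.] 888 c [ 0.5753 -0.0568] L [0.0716 0.0297] yaw 4.8
[ 0.40674797 -0.10016899  0.30284156] [ 1.79921802e+02 -1.55739277e-01  9.84224266e+01]
```

```bash
python3 -m handwheel '[[0.4,0.01,0.002,-0.04,0],[0.4,0.02,0.004,-0.08,0],[0.4,0.0255,0.0048,-0.13,0],[0.4,0.0255,0.0048,-0.18,0],[0.4,0.0255,0.0048,-0.22,0]]' 40
python3 - <<'E'
from h import *
c=cam('wrist','w2'); blanks(c); print(get_obs()['ee_pos'],get_obs()['tcp_rot'],get_obs()['opening'])
E
```

```text
time: 3.0
ee_pos: [0.4314, -0.0951, 0.08]
tcp_rot: [-180.0, -0.2, 98.1]
wrist_force: [0.3, -0.7, 0.4]
opening: 0.0512
[ 61. 168.] 2563 c [ 0.4217 -0.2162] L [0.0306 0.055 ] yaw -85.9
[255. 211.] 1741 c [ 0.4324 -0.0954] L [0.0289 0.0349] yaw 9.1
[ 72. 226.] 291 c [ 0.459  -0.2132] L [0.0071 0.0322] yaw -83.6
[242. 284.] 189 c [ 0.4853 -0.094 ] L [0.014  0.0127] yaw -82.0
[ 0.42850958 -0.09449229  0.07397474] [-179.55998434   -0.35125997   98.15318073] 0.05155792621215751
```

View pics/w2.png

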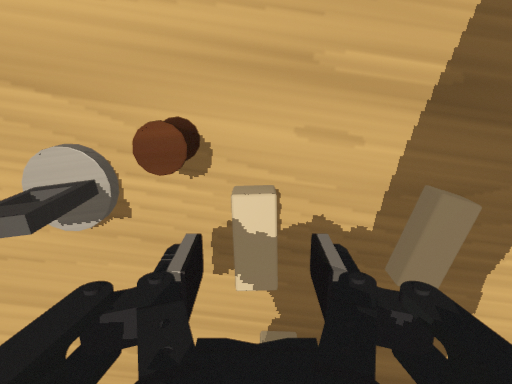

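```bash
python3 -m handwheel '[[0.4,0.003,0,-0.03,0],[0.4,0.003,-0.001,-0.05,0],[0.4,0.003,-0.001,-0.07,0],[0.4,0.003,-0.001,-0.07,0],[0.4,0.003,-0.001,-0.07,0]]' 40
python3 -m handwheel '[[0.9,0,0,0,0],[0.9,0,0,0,0],[0.9,0,0,0,0],[0.9,0,0,0,0]]' 40
python3 -m handwheel '[[0.9,0,0,0.01,0],[0.9,0,0,0.03,0],[0.9,0,0,0.07,0],[0.9,0,0,0.11,0],[0.9,0,0,0.15,0]]'
python3 -m handwheel '[[0.9,0,0.02,0.04,3],[0.9,0,0.06,0.07,6],[0.9,0,0.1,0.1,9],[0.9,0,0.14,0.12,12],[0.9,0,0.18,0.13,15]]'

```

```text
time: 3.55
ee_pos: [0.4319, -0.0956, 0.0052]
tcp_rot: [-179.6, -0.3, 98.0]
wrist_force: [0.5, -0.0, 0.3]
opening: 0.051
time: 3.95
ee_pos: [0.4332, -0.0958, 0.0074]
tcp_rot: [-179.8, -0.3, 98.0]
wrist_force: [-1.2, 0.3, 6.0]
opening: 0.0291
time: 4.45
ee_pos: [0.433, -0.0958, 0.1603]
tcp_rot: [-179.8, -0.3, 98.0]
wrist_force: [0.3, 0.3, -2.4]
opening: 0.0293
time: 4.95
ee_pos: [0.4329, 0.0857, 0.294]
tcp_rot: [179.9, -0.2, 113.1]
wrist_force: [1.5, -0.7, -1.1]
opening: 0.0294
```

```bash
python3 -m handwheel '[[0.9,0.01,0.045,0,0],[0.9,0.02,0.09,0,0],[0.9,0.03,0.13,-0.01,0],[0.9,0.04,0.17,-0.03,0],[0.9,0.045,0.193,-0.05,0]]'
python3 -m handwheel '[[0.9,0,0,-0.02,0],[0.9,0,0,-0.04,0],[0.9,0,0,-0.045,0],[0.9,0,0,-0.045,0]]'
python3 - <<'E'
from h import *
t=cam('top');s=cam('scene')
cv2.imwrite('pics/t4.png',cv2.resize(t['color'][130:280,60:260],None,fx=4,fy=4,interpolation=cv2.INTER_CUBIC))
cv2.imwrite('pics/s4.png',cv2.resize(s['color'][130:384,330:512],None,fx=3,fy=3,interpolation=cv2.INTER_CUBIC)[:600])
E
```

```text
time: 5.45
ee_pos: [0.4781, 0.2815, 0.2444]
tcp_rot: [179.8, -0.2, 113.1]
wrist_force: [0.7, -0.8, -1.5]
opening: 0.0288
time: 5.85
ee_pos: [0.4778, 0.2813, 0.1998]
tcp_rot: [179.9, -0.2, 113.1]
wrist_force: [0.5, 0.3, -1.1]
opening: 0.0293
```

View pics/t4.png

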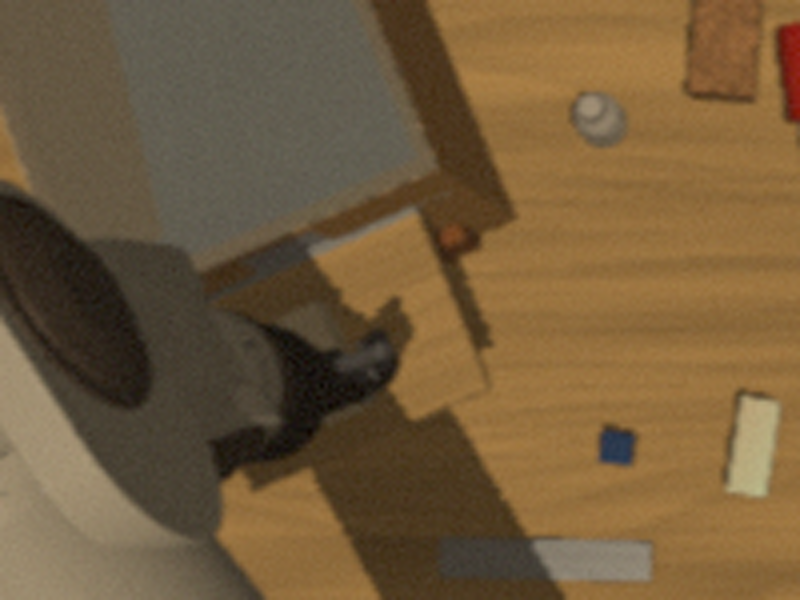

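View pics/s4.png

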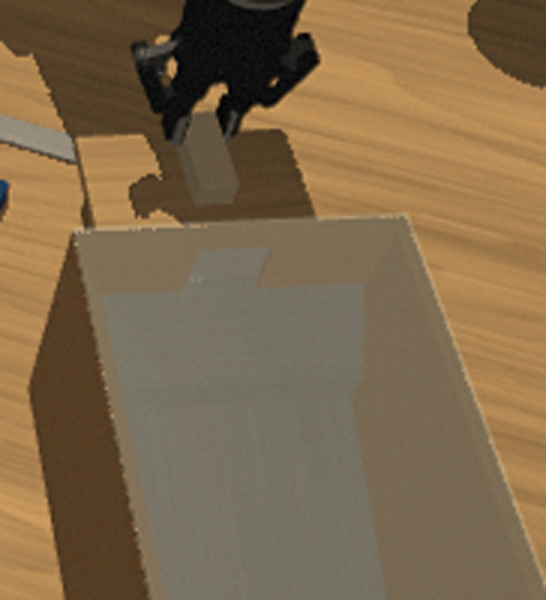

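```bash
python3 - <<'E'
from h import *
s=cam('scene')
for u,v in((190,285),(258,285)): print(onz(s,u/3+330,v/3+130,.172))
for u,v in((205,250),(268,250)): print(onz(s,u/3+330,v/3+130,.215))
ex=np.array([.919,.394]);ey=np.array([-.394,.919]);o=np.array([.57,.3185])
for u,v in((190,285),(258,285)):
    d=onz(s,u/3+330,v/3+130,.172)[:2]-o; print(d@ex,d@ey)
for u,v in((205,250),(268,250)):
    d=onz(s,u/3+330,v/3+130,.215)[:2]-o; print(d@ex,d@ey)
d=np.array(get_obs()['ee_pos'][:2])-o; print('tcp',d@ex,d@ey)
E
```

```text
[0.59232232 0.30548261 0.172     ]
[0.57560017 0.35267336 0.172     ]
[0.58984544 0.30599171 0.215     ]
[0.57482818 0.34836025 0.215     ]
0.015385355088336898 -0.02075797580941743
0.01861085850512209 0.029198847444463473
0.013309693757666807 -0.019314226464249067
0.016202035486062277 0.025539270818570377
tcp -0.09867267036479943 0.0020625404104490977
```

```bash
python3 -m handwheel '[[0.9,0,0,-0.012,0],[0.9,0,0,-0.019,0],[0.9,0,0,-0.021,0],[0.9,0,0,-0.021,0]]'
python3 -m handwheel '[[0.9,0.0138,0.006,0,0],[0.9,0.0276,0.0118,0,0],[0.9,0.0414,0.0177,0,0],[0.9,0.0506,0.0217,0,0],[0.9,0.0506,0.0217,0,0]]'
python3 - <<'E'
from h import *
s=cam('scene')
cv2.imwrite('pics/s5.png',cv2.resize(s['color'][130:384,330:512],None,fx=3,fy=3,interpolation=cv2.INTER_CUBIC)[:600])
E
```

```text
time: 6.4
ee_pos: [0.4782, 0.2813, 0.1795]
tcp_rot: [179.8, -0.2, 113.1]
wrist_force: [0.6, 0.2, -0.1]
opening: 0.0292
time: 6.9
ee_pos: [0.5294, 0.3032, 0.1789]
tcp_rot: [179.8, -0.2, 113.1]
wrist_force: [-1.5, 0.1, -2.2]
opening: 0.0292
```

View pics/s5.png

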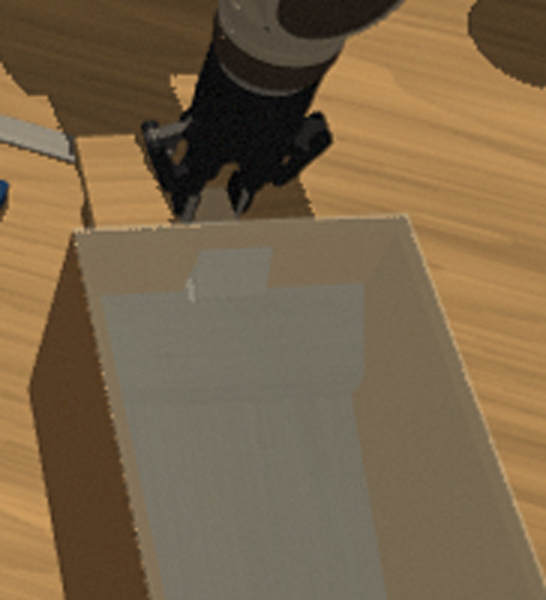

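The flap is lifting and the blank is entering. Continuing.

```bash
python3 -m handwheel '[[0.9,0.0092,0.0039,0,0],[0.9,0.0165,0.0071,0,0],[0.9,0.022,0.0095,0,0],[0.9,0.022,0.0095,0,0]]'
python3 -m handwheel '[[0.9,0.0037,0.0016,0,0],[0.9,0.0065,0.0028,0,0],[0.9,0.0065,0.0028,0,0]]'
```

```text
time: 7.35
ee_pos: [0.5514, 0.3127, 0.1787]
tcp_rot: [179.8, -0.2, 113.1]
wrist_force: [-0.3, -0.0, -1.6]
opening: 0.0293
time: 7.65
ee_pos: [0.5582, 0.3156, 0.1786]
tcp_rot: [179.8, -0.2, 113.1]
wrist_force: [0.6, 0.1, -2.0]
opening: 0.0293
```

```bash
python3 -m handwheel '[[0.4,0,0,0,0],[0.4,0,0,0.001,0],[0.4,-0.0276,-0.0118,0.001,0],[0.4,-0.0552,-0.0236,0.001,0],[0.4,-0.0781,-0.0335,0.001,0]]'
python3 -m handwheel '[[1,0,0,0,0],[1,0,0,0,0],[1,0,0,0,0],[1,0,0,0,0],[1,0,0,0,0]]'
python3 - <<'E'
from h import *
s=cam('scene')
cv2.imwrite('pics/s6.png',cv2.resize(s['color'][130:384,330:512],None,fx=3,fy=3,interpolation=cv2.INTER_CUBIC)[:600])
E
```

```text
time: 8.15
ee_pos: [0.479, 0.2816, 0.1798]
tcp_rot: [179.8, -0.2, 113.1]
wrist_force: [-0.2, -0.6, 0.9]
opening: 0.0513
time: 8.65
ee_pos: [0.4794, 0.2818, 0.1795]
tcp_rot: [179.9, -0.2, 113.1]
wrist_force: [-0.1, 0.0, -0.2]
opening: -0.0005
```

View pics/s6.png

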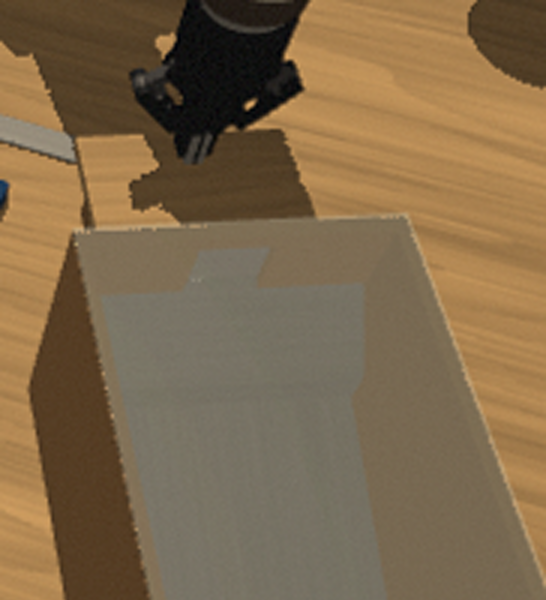

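```bash
python3 - <<'E'
from h import *
s=cam('scene');t=cam('top');
a=cv2.resize(s['color'][190:384,330:512],None,fx=2,fy=2,interpolation=cv2.INTER_CUBIC)
b=cv2.resize(t['color'][60:260,30:230],None,fx=2,fy=2,interpolation=cv2.INTER_CUBIC)
o=np.zeros((400,800,3),np.uint8);o[:388,:364]=a;o[:,400:]=b
cv2.imwrite('pics/st7.png',o); cam('wrist','w7')
E
```

```text
(no output)
```

View pics/st7.png

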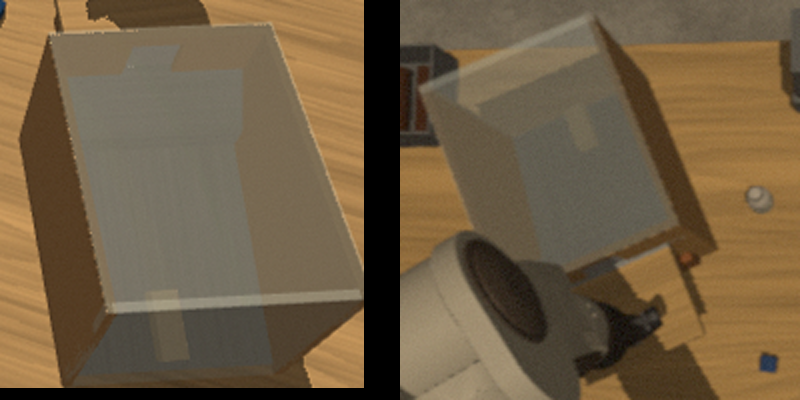

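View pics/w7.png

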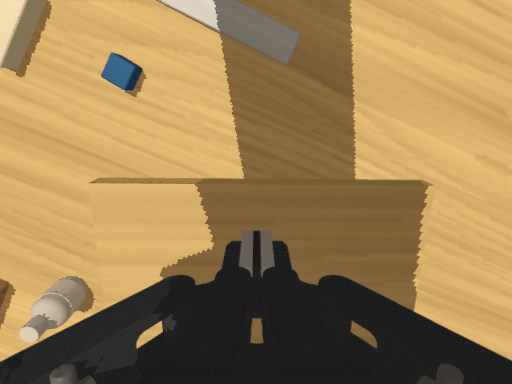

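Blank 1 is inside at the back (top crop (580,125)) and the flap is shut. Next is blank C at about (0.441, 0.030).

```bash
python3 -m handwheel '[[1,0,0,0.03,0],[0.8,-0.01,-0.03,0.07,-7],[0.6,-0.02,-0.07,0.07,-14],[0.4,-0.03,-0.11,0.07,-21],[0.4,-0.04,-0.15,0.07,-28]]'
python3 -m handwheel '[[0.4,0,-0.04,0,-5],[0.4,-0.01,-0.08,0,-5],[0.4,-0.02,-0.1,0,-5],[0.4,-0.02,-0.1,0,-5]]'
python3 - <<'E'
from h import *
c=cam('wrist','w8'); blanks(c); blanks(c,lo=90); print(get_obs()['ee_pos'],get_obs()['tcp_rot'])
print('top');blanks(cam('top','t8'),amin=60)
E
```

```text
time: 9.35
ee_pos: [0.4387, 0.1305, 0.2498]
tcp_rot: [179.8, -0.2, 84.8]
wrist_force: [0.1, -0.4, 0.0]
opening: 0.0508
time: 9.75
ee_pos: [0.418, 0.0285, 0.2504]
tcp_rot: [179.7, -0.2, 79.7]
wrist_force: [0.6, 0.9, -0.1]
opening: 0.0509
[431.  74.] 1314 c [0.3595 0.2344] L [0.0543 0.0291] yaw 88.3
[261. 177.] 1396 c [0.4393 0.0322] L [0.0731 0.0277] yaw -10.7
[ 54. 200.] 719 c [ 0.4217 -0.214 ] L [0.0564 0.0308] yaw -88.3
[ 63. 228.] 158 c [ 0.4587 -0.2187] L [0.0422 0.0128] yaw 81.7
[214. 288.] 1021 c [ 0.5715 -0.057 ] L [0.0294 0.082 ] yaw 5.9
[386.  82.] 3738 c [0.358  0.1843] L [0.1534 0.0291] yaw 88.2
[261. 176.] 1539 c [0.4389 0.0329] L [0.0288 0.0743] yaw -9.5
[ 61. 208.] 1417 c [ 0.4351 -0.2141] L [0.0593 0.0612] yaw -18.8
[182. 254.] 419 c [ 0.5211 -0.0863] L [0.0709 0.0174] yaw -32.5
[215. 286.] 1285 c [ 0.5709 -0.0543] L [0.035  0.0818] yaw 5.9
[254. 322.] 193 c [ 0.6375 -0.0122] L [0.0069 0.0671] yaw 7.6
[385. 358.] 366 c [0.7289 0.1587] L [0.0436 0.028 ] yaw -4.4
[0.41853421 0.02960168 0.2502596 ] [179.74990542  -0.25649595  79.69150543]
top
[490. 101.] 88 c [ 0.8484 -0.7026] L [0.0326 0.0268] yaw -21.5
[277. 195.] 219 c [ 0.5761 -0.0593] L [0.0278 0.0699] yaw 5.9
[336. 247.] 76 c [ 0.4198 -0.2278] L [0.0504 0.0189] yaw -76.9
[252. 291.] 808 c [0.286  0.0225] L [0.0462 0.1857] yaw 4.0
[214. 277.] 997 c [0.334  0.1322] L [0.1458 0.0727] yaw -87.0
[178. 291.] 498 c [0.2877 0.2362] L [0.0433 0.1532] yaw 6.9
[226. 322.] 100 c [0.205  0.1003] L [0.0553 0.0264] yaw -84.9
[229. 356.] 1037 c [0.1128 0.0902] L [0.0701 0.1508] yaw 4.0
[292. 377.] 114 c [ 0.058  -0.0891] L [0.0243 0.0501] yaw 21.3
```

View pics/w8.png

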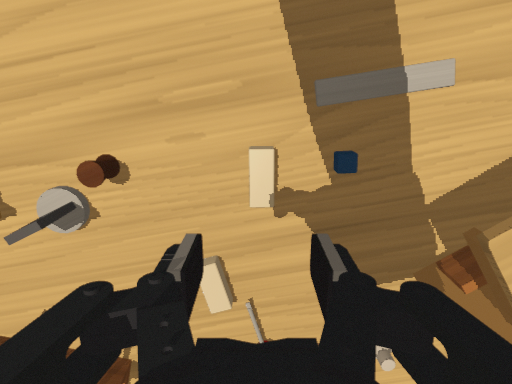

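```bash
python3 -m handwheel '[[0.4,-0.001,0.0065,-0.05,0],[0.4,-0.001,0.0065,-0.1,0],[0.4,-0.001,0.0065,-0.15,0],[0.4,-0.001,0.0065,-0.19,0],[0.4,-0.001,0.0065,-0.22,0]]'
python3 -m handwheel '[[0.4,0,0,-0.012,0],[0.4,0,0,-0.022,0],[0.4,0,0,-0.0245,0],[0.4,0,0,-0.0245,0]]'
python3 -m handwheel '[[0.9,0,0,0,0],[0.9,0,0,0,0],[0.9,0,0,0,0],[0.9,0,0,0,0]]' 40
python3 -m handwheel '[[0.9,0,0,0.01,0],[0.9,0,0,0.05,0],[0.9,0,0,0.09,0],[0.9,0,0,0.13,0],[0.9,0,0,0.17,0]]'
python3 -m handwheel '[[0.9,0,0.02,0.03,7],[0.9,0.005,0.05,0.06,14],[0.9,0.01,0.09,0.08,21],[0.9,0.02,0.13,0.08,28],[0.9,0.03,0.17,0.08,33.8]]'

```

```text
time: 10.35
ee_pos: [0.4168, 0.0378, 0.0271]
tcp_rot: [179.9, -0.2, 79.8]
wrist_force: [0.5, -0.0, -0.6]
opening: 0.0511
time: 10.75
ee_pos: [0.4176, 0.038, 0.0035]
tcp_rot: [179.8, -0.3, 79.9]
wrist_force: [-1.1, 0.6, 0.5]
opening: 0.051
time: 11.15
ee_pos: [0.4187, 0.0381, 0.0051]
tcp_rot: [179.7, -0.3, 79.9]
wrist_force: [-0.9, -0.3, 4.9]
opening: 0.0291
time: 11.65
ee_pos: [0.4185, 0.038, 0.178]
tcp_rot: [179.6, -0.3, 79.8]
wrist_force: [1.6, -0.4, -0.8]
opening: 0.0292
time: 12.15
ee_pos: [0.4488, 0.2097, 0.2602]
tcp_rot: [179.4, -0.3, 113.9]
wrist_force: [0.9, -1.5, -1.2]
opening: 0.0291
```

```bash
python3 -m handwheel '[[0.9,0.015,0.035,0,-0.5],[0.9,0.029,0.0716,-0.02,-0.5],[0.9,0.029,0.0716,-0.06,-0.5],[0.9,0.029,0.0716,-0.06,-0.5]]'
python3 - <<'E'
from h import *
s=cam('scene'); print(get_obs()['ee_pos'])
cv2.imwrite('pics/s9.png',cv2.resize(s['color'][130:384,330:512],None,fx=3,fy=3,interpolation=cv2.INTER_CUBIC)[:500])
E
```

```text
time: 12.55
ee_pos: [0.4757, 0.2809, 0.195]
tcp_rot: [179.9, -0.2, 113.5]
wrist_force: [-0.5, 0.1, -1.0]
opening: 0.0292
[0.4765381  0.28071334 0.19877617]
```

View pics/s9.png

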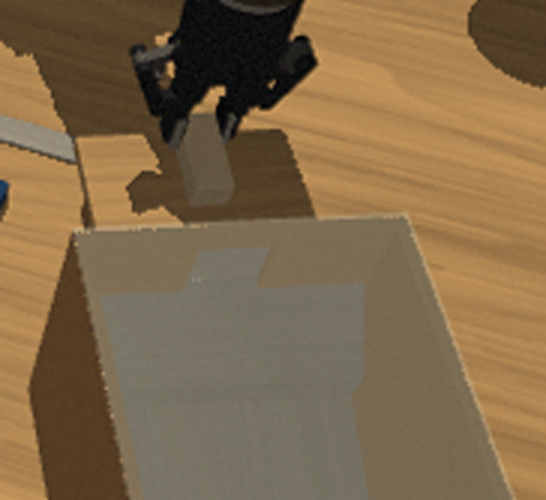

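Same alignment as before, with the blank level and pointed at the flap. Lowering and pushing in.

```bash
python3 -m handwheel '[[0.9,0.001,0.001,-0.012,-0.3],[0.9,0.001,0.001,-0.02,-0.3],[0.9,0.001,0.001,-0.0215,-0.3],[0.9,0.001,0.001,-0.0215,-0.3]]'
python3 -m handwheel '[[0.9,0.0138,0.006,0,0],[0.9,0.0276,0.0118,0,0],[0.9,0.0414,0.0177,0,0],[0.9,0.0506,0.0217,0,0],[0.9,0.0506,0.0217,0,0]]'
python3 -m handwheel '[[0.9,0.0092,0.0039,0,0],[0.9,0.0165,0.0071,0,0],[0.9,0.022,0.0095,0,0],[0.9,0.029,0.0124,0,0],[0.9,0.029,0.0124,0,0]]'

```

```text
time: 13.0
ee_pos: [0.4777, 0.2814, 0.1779]
tcp_rot: [179.7, -0.3, 113.1]
wrist_force: [0.2, 0.1, -0.8]
opening: 0.0291
time: 13.5
ee_pos: [0.5289, 0.3033, 0.1779]
tcp_rot: [179.7, -0.3, 113.1]
wrist_force: [-0.6, -0.0, -1.8]
opening: 0.0291
time: 14.0
ee_pos: [0.5585, 0.3159, 0.1776]
tcp_rot: [179.7, -0.3, 113.1]
wrist_force: [0.2, -0.6, -1.4]
opening: 0.0292
```

```bash
python3 -m handwheel '[[0.4,0,0,0,0],[0.4,0,0,0.001,0],[0.4,-0.0276,-0.0118,0.001,0],[0.4,-0.0552,-0.0236,0.001,0],[0.4,-0.0781,-0.0335,0.001,0]]'
python3 -m handwheel '[[0.4,0,0,0.03,0],[0.4,-0.01,-0.03,0.07,-5],[0.4,-0.02,-0.07,0.07,-10],[0.4,-0.02,-0.11,0.07,-16],[0.4,-0.02,-0.15,0.07,-18]]'
python3 - <<'E'
from h import *
s=cam('scene');t=cam('top','t10');
a=cv2.resize(s['color'][190:384,330:512],None,fx=2,fy=2,interpolation=cv2.INTER_CUBIC)
b=cv2.resize(t['color'][60:260,30:230],None,fx=2,fy=2,interpolation=cv2.INTER_CUBIC)
o=np.zeros((400,800,3),np.uint8);o[:388,:364]=a;o[:,400:]=b
cv2.imwrite('pics/st10.png',o)
E
```

```text
time: 14.5
ee_pos: [0.4792, 0.2818, 0.1789]
tcp_rot: [179.6, -0.3, 113.1]
wrist_force: [0.2, -0.5, 0.5]
opening: 0.0515
time: 15.0
ee_pos: [0.4586, 0.1307, 0.2499]
tcp_rot: [179.5, -0.3, 94.9]
wrist_force: [1.5, 0.6, 0.4]
opening: 0.0515
```

View pics/st10.png

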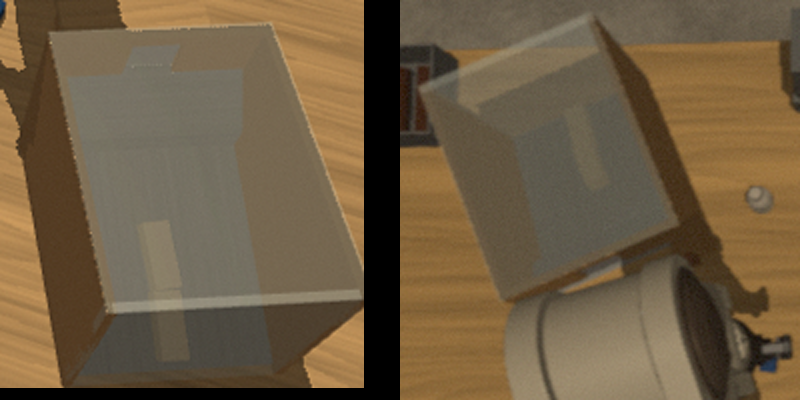

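Two blanks lie end to end inside and the flap is shut. Now blank A.

```bash
python3 -m handwheel '[[0.4,0.015,-0.04,0,0],[0.4,0.03,-0.08,0,0],[0.4,0.045,-0.12,0,0],[0.4,0.06,-0.16,0,0],[0.4,0.075,-0.19,0,0]]'
python3 - <<'E'
from h import *
c=cam('wrist','w11'); blanks(c); blanks(c,lo=90,amin=600); print(get_obs()['ee_pos'],get_obs()['tcp_rot'])
E
```

```text
time: 15.6
ee_pos: [0.5343, -0.0632, 0.2504]
tcp_rot: [179.5, -0.2, 94.8]
wrist_force: [0.2, 0.7, -0.6]
opening: 0.0514
[498.  17.] 788 c [0.3632 0.1756] L [0.0278 0.0317] yaw 88.4
[120.  41.] 593 c [ 0.4218 -0.2127] L [0.022  0.0549] yaw 76.4
[110.  79.] 266 c [ 0.4598 -0.2237] L [0.0148 0.0463] yaw 75.7
[256. 187.] 1203 c [ 0.5737 -0.0574] L [0.0292 0.074 ] yaw 5.4
[ 46. 273.] 469 c [ 0.7097 -0.32  ] L [0.1035 0.0132] yaw -19.1
[240. 310.] 482 c [ 0.74   -0.0624] L [0.0549 0.0395] yaw -64.4
[247. 333.] 548 c [ 0.7772 -0.0548] L [0.0519 0.0298] yaw -85.4
[472.  15.] 2417 c [0.363  0.1461] L [0.0288 0.0907] yaw 88.4
[116.  59.] 1875 c [ 0.4336 -0.2259] L [0.0577 0.0761] yaw 58.3
[257. 191.] 1482 c [ 0.5737 -0.0574] L [0.0292 0.074 ] yaw 5.4
[ 48. 271.] 815 c [ 0.7075 -0.3165] L [0.1109 0.0192] yaw -19.4
[247. 320.] 1726 c [ 0.7551 -0.0558] L [0.0544 0.0773] yaw 5.3
[ 0.53590767 -0.06618364  0.24945809] [ 1.79490604e+02 -1.66048745e-01  9.47056174e+01]
```

View pics/w11.png

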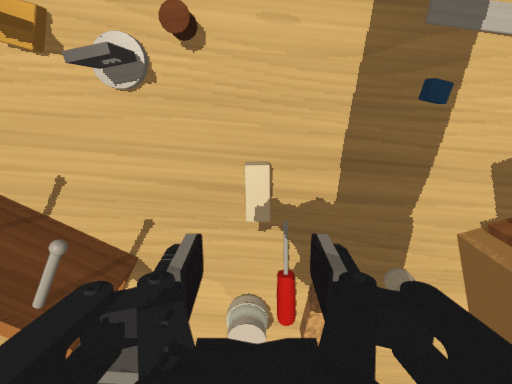

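```bash
python3 -m handwheel '[[0.4,0.0165,0.006,-0.04,0.5],[0.4,0.0165,0.006,-0.09,0.5],[0.4,0.0165,0.006,-0.14,0.5],[0.4,0.0165,0.006,-0.17,0.5],[0.4,0.0165,0.006,-0.18,0.5]]'
python3 -c "
from h import *
print(get_obs()['ee_pos'])"
```

```text
time: 16.15
ee_pos: [0.5506, -0.0594, 0.066]
tcp_rot: [179.8, -0.2, 95.2]
wrist_force: [-0.3, -0.4, 0.0]
opening: 0.051
[ 0.55056097 -0.05936398  0.0659669 ]
```

```bash
python3 -m handwheel '[[0.4,0.001,0,-0.03,0],[0.4,0.001,0,-0.05,0],[0.4,0.001,0,-0.06,0],[0.4,0.001,0,-0.061,0],[0.4,0.001,0,-0.061,0]]'
python3 -m handwheel '[[0.9,0,0,0,0],[0.9,0,0,0,0],[0.9,0,0,0,0],[0.9,0,0,0,0]]' 40
python3 -m handwheel '[[0.9,0,0,0.01,0],[0.9,0,0,0.05,0],[0.9,0,0,0.09,0],[0.9,0,0,0.14,0],[0.9,0,0,0.18,0]]'
python3 -m handwheel '[[0.9,-0.02,0.02,0.03,4],[0.9,-0.04,0.06,0.06,8],[0.9,-0.06,0.1,0.08,13],[0.9,-0.07,0.14,0.08,18],[0.9,-0.08,0.18,0.08,18]]'
python3 -m handwheel '[[0.9,0,0.04,0,0],[0.9,0,0.08,0,0],[0.9,0,0.12,0,0],[0.9,0,0.15,0,0],[0.9,0,0.15,0,0]]'

```

```text
time: 16.65
ee_pos: [0.5525, -0.0593, 0.0065]
tcp_rot: [179.7, -0.2, 95.3]
wrist_force: [0.4, -0.3, 0.6]
opening: 0.0514
time: 17.05
ee_pos: [0.5537, -0.0594, 0.0085]
tcp_rot: [179.5, -0.2, 95.3]
wrist_force: [-0.4, -0.3, 6.7]
opening: 0.0291
time: 17.55
ee_pos: [0.5537, -0.0594, 0.1924]
tcp_rot: [179.3, -0.1, 95.3]
wrist_force: [0.3, 0.1, -0.6]
opening: 0.0294
time: 18.05
ee_pos: [0.4729, 0.122, 0.2748]
tcp_rot: [179.2, -0.1, 113.4]
wrist_force: [1.1, -0.1, -1.3]
opening: 0.0291
time: 18.55
ee_pos: [0.4724, 0.275, 0.2749]
tcp_rot: [179.2, -0.2, 113.6]
wrist_force: [-1.2, -0.7, -0.9]
opening: 0.0287
```

```bash
python3 -m handwheel '[[0.9,0.0055,0.006,-0.03,-0.3],[0.9,0.0055,0.006,-0.06,-0.3],[0.9,0.0055,0.006,-0.075,-0.3],[0.9,0.0055,0.006,-0.075,-0.3]]'
python3 - <<'E'
from h import *
s=cam('scene'); print(get_obs()['ee_pos'])
cv2.imwrite('pics/s12.png',cv2.resize(s['color'][130:384,330:512],None,fx=3,fy=3,interpolation=cv2.INTER_CUBIC)[:500])
E
```

```text
time: 18.95
ee_pos: [0.477, 0.28, 0.1983]
tcp_rot: [179.3, -0.1, 113.3]
wrist_force: [-0.0, -1.1, -0.9]
opening: 0.029
[0.47750413 0.28032346 0.20010228]
```

View pics/s12.png

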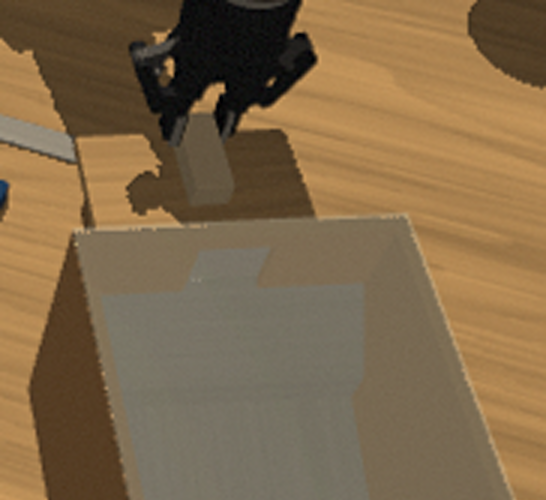

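```bash
python3 -m handwheel '[[0.9,0.0,0.002,-0.012,0],[0.9,0.0,0.002,-0.019,0],[0.9,0.0,0.002,-0.021,0],[0.9,0.0,0.002,-0.021,0]]'
python3 -m handwheel '[[0.9,0.0138,0.006,0,0],[0.9,0.0276,0.0118,0,0],[0.9,0.0414,0.0177,0,0],[0.9,0.0506,0.0217,0,0],[0.9,0.0506,0.0217,0,0]]'
python3 -m handwheel '[[0.9,0.0092,0.0039,0,0],[0.9,0.0165,0.0071,0,0],[0.9,0.022,0.0095,0,0],[0.9,0.029,0.0124,0,0],[0.9,0.029,0.0124,0,0]]'
python3 -m handwheel '[[0.4,0,0,0,0],[0.4,0,0,0.001,0],[0.4,-0.0276,-0.0118,0.001,0],[0.4,-0.0552,-0.0236,0.001,0],[0.4,-0.0781,-0.0335,0.001,0]]'
python3 -m handwheel '[[0.4,0,0,0.03,0],[0.4,-0.01,-0.03,0.07,-5],[0.4,-0.02,-0.07,0.07,-5],[0.4,-0.02,-0.11,0.07,-5],[0.4,-0.02,-0.15,0.07,-5]]'
python3 -m handwheel '[[0.4,0,-0.04,0.02,0],[0.4,0,-0.09,0.02,-2],[0.4,0,-0.14,0.02,-4],[0.4,-0.02,-0.19,0.02,-6],[0.4,-0.04,-0.24,0.02,-8]]'
python3 - <<'E'
from h import *
s=cam('scene','s13');t=cam('top','t13');
a=cv2.resize(s['color'][190:384,330:512],None,fx=2,fy=2,interpolation=cv2.INTER_CUBIC)
b=cv2.resize(t['color'][60:260,30:230],None,fx=2,fy=2,interpolation=cv2.INTER_CUBIC)
o=np.zeros((400,800,3),np.uint8);o[:388,:364]=a;o[:,400:]=b
cv2.imwrite('pics/st13.png',o);cam('wrist','w13')
E
```

```text
time: 19.4
ee_pos: [0.4774, 0.2822, 0.1791]
tcp_rot: [179.2, -0.1, 113.3]
wrist_force: [-0.2, -1.2, -0.6]
opening: 0.0292
time: 19.9
ee_pos: [0.5286, 0.3042, 0.1787]
tcp_rot: [179.2, -0.1, 113.3]
wrist_force: [-0.5, -1.0, -0.8]
opening: 0.0288
time: 20.4
ee_pos: [0.5584, 0.3169, 0.1786]
tcp_rot: [179.2, -0.1, 113.3]
wrist_force: [0.7, -0.9, -1.9]
opening: 0.029
time: 20.9
ee_pos: [0.479, 0.2828, 0.1798]
tcp_rot: [179.2, -0.1, 113.3]
wrist_force: [-0.0, 0.8, 0.5]
opening: 0.0508
time: 21.4
ee_pos: [0.4584, 0.1316, 0.2508]
tcp_rot: [179.1, -0.1, 108.3]
wrist_force: [0.8, -0.8, 0.4]
opening: 0.0515
time: 21.9
ee_pos: [0.4203, -0.1029, 0.271]
tcp_rot: [179.1, -0.1, 100.2]
wrist_force: [1.4, -0.4, 0.8]
opening: 0.0514
```

View pics/st13.png

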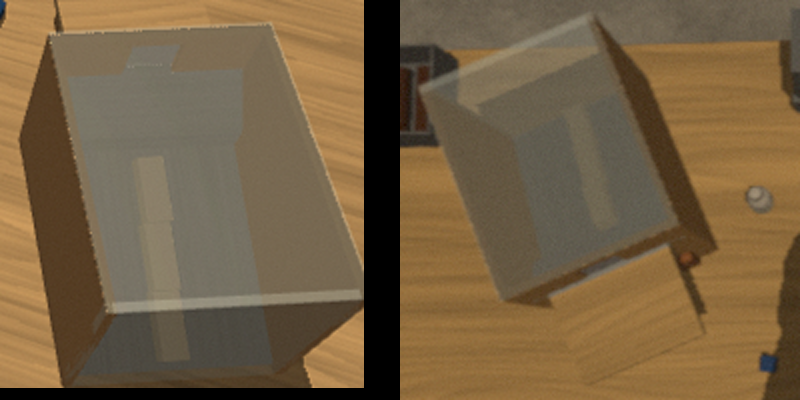

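View pics/w13.png

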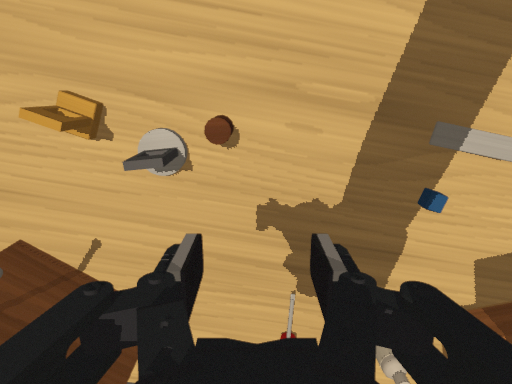

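View pics/t13.png

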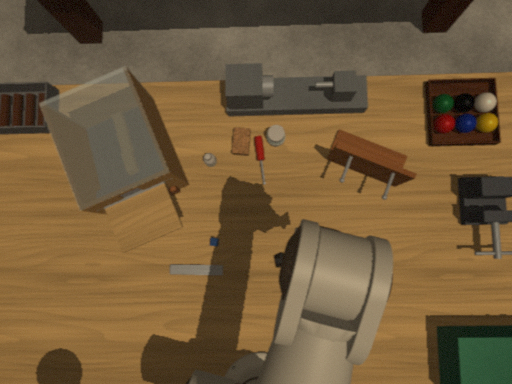

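View pics/s13.png

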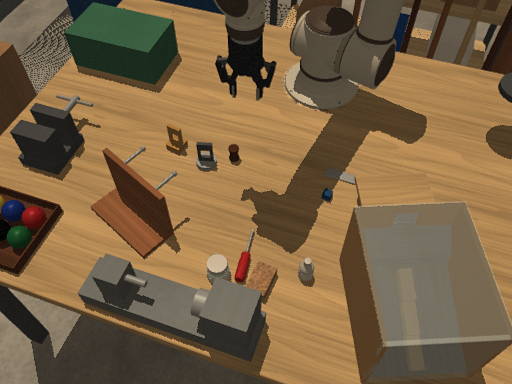

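All three blanks are inside in a row, the flap is shut, and no fourth blank shows in any view. Now the scuffer.

```bash
python3 -m handwheel '[[0.3,0,-0.03,0,0],[0.3,0,-0.07,0,0],[0.3,0,-0.1,0,0],[0.3,0,-0.112,0,0],[0.3,0,-0.112,0,0]]'
python3 - <<'E'
from h import *
cam('wrist','w14'); o=get_obs();print(o['ee_pos'],o['tcp_rot'],o['q'])
E
```

```text
time: 22.55
ee_pos: [0.4204, -0.2159, 0.2712]
tcp_rot: [179.0, -0.1, 100.0]
wrist_force: [0.8, -0.2, -0.6]
opening: 0.0595
[ 0.42038785 -0.2150494   0.27139924] [ 1.79027943e+02 -1.25969929e-01  9.99931600e+01] [-27.50948681  -5.25588985   4.36668411  98.92806509   0.69169556
 -37.49738591]
```

View pics/w14.png

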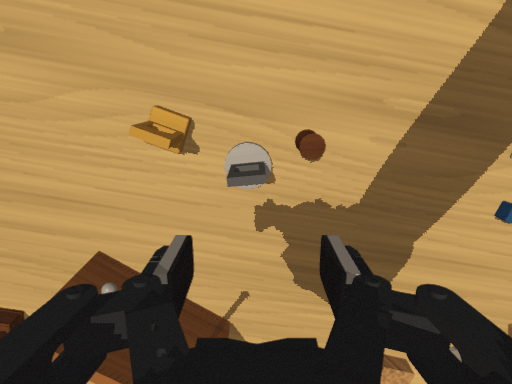

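```bash
python3 - <<'E'
from h import *
im=cv2.imread('pics/w14.png')
cv2.imwrite('pics/w14z.png',np.hstack([cv2.resize(im[130:200,110:210],None,fx=4,fy=4,interpolation=cv2.INTER_CUBIC)*0+cv2.resize(im[90:160,110:210],None,fx=4,fy=4,interpolation=cv2.INTER_CUBIC),cv2.resize(im[130:200,200:300],None,fx=4,fy=4,interpolation=cv2.INTER_CUBIC)]))
E
```

```text
(no output)
```

View pics/w14z.png

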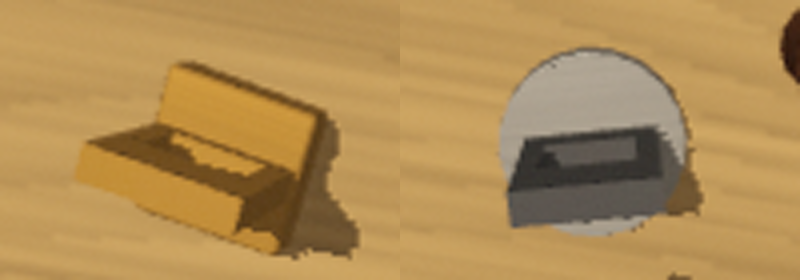

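```bash
python3 - <<'E'
from h import *
c=cam('wrist')
def go(pts,ox,oy):
    w=np.array([onz(c,(u+.5)/4-.5+ox,(v+.5)/4-.5+oy,.082)[:2] for u,v in pts])
    print(w.round(4),'mean',w.mean(0).round(4)); a=w[1]-w[0];b=w[2]-w[3]
    for d in(a,b,w[3]-w[0],w[2]-w[1]): print(np.linalg.norm(d).round(4),np.degrees(np.arctan2(d[1],d[0])).round(1))
go([(113,192),(262,178),(265,211),(110,227)],200,130)
go([(88,143),(243,200),(235,232),(77,178)],110,90)
print('circle c',onz(c,(194+.5)/4-.5+200,(140+.5)/4-.5+130,.014))
E
```

```text
[[ 0.4389 -0.2408]
 [ 0.4283 -0.2024]
 [ 0.4371 -0.2   ]
 [ 0.4487 -0.2402]] mean [ 0.4382 -0.2208]
0.0399 105.5
0.0418 106.1
0.0098 3.8
0.0091 15.5
[[ 0.4016 -0.3452]
 [ 0.4092 -0.305 ]
 [ 0.4178 -0.3063]
 [ 0.411  -0.3474]] mean [ 0.4099 -0.326 ]
0.0408 79.3
0.0417 80.5
0.0096 -13.4
0.0087 -8.2
circle c [ 0.43620513 -0.22091677  0.014     ]
```

```bash
python3 -m handwheel '[[0.3,0.008,-0.003,-0.03,2],[0.3,0.017,-0.0055,-0.07,4.5],[0.3,0.017,-0.0055,-0.11,4.5],[0.3,0.017,-0.0055,-0.13,4.5],[0.3,0.017,-0.0055,-0.13,4.5]]'
python3 - <<'E'
from h import *
c=cam('wrist','w15'); o=get_obs();print(o['ee_pos'],o['tcp_rot'])
E
```

```text
time: 23.15
ee_pos: [0.4363, -0.2179, 0.1388]
tcp_rot: [179.2, -0.3, 104.6]
wrist_force: [0.8, -0.7, 0.6]
opening: 0.0599
[ 0.43711374 -0.21858051  0.14110916] [179.08256829  -0.19299418 104.63353586]
```

View pics/w15.png

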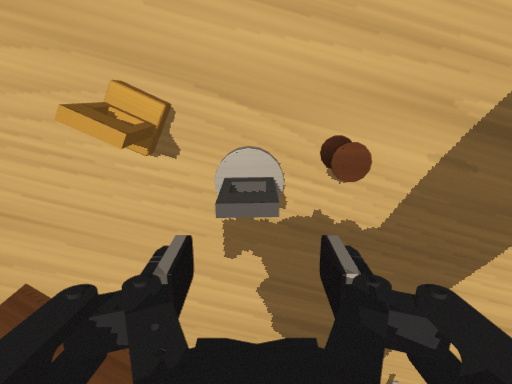

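```bash
python3 - <<'E'
from h import *
c=cam('wrist')
w=np.array([onz(c,u,v,.082)[:2] for u,v in((216,203),(277,202),(278.5,216),(217,217))]);print(w,w.mean(0))
d=w[1]-w[0];print(np.degrees(np.arctan2(d[1],d[0])));d=w[2]-w[3];print(np.degrees(np.arctan2(d[1],d[0])))
o=get_obs();print(o['ee_pos'],o['tcp_rot']);print(proj(c,o['ee_pos']),proj(c,np.r_[o['ee_pos'][:2],.082]))
E
```

```text
[[ 0.44067456 -0.24367106]
 [ 0.42982552 -0.20472   ]
 [ 0.43913821 -0.20105371]
 [ 0.45022198 -0.24085835]] [ 0.43996507 -0.22257578]
105.56411652671807
105.56009558925474
[ 0.43775237 -0.21917547  0.14259251] [ 1.78980611e+02 -9.83161050e-02  1.04615662e+02]
[252.04030032 250.39374446] [252.88771985 207.7328697 ]
```

```bash
python3 -m handwheel '[[0.3,0.0015,-0.003,-0.03,0.9],[0.3,0.0015,-0.003,-0.06,0.9],[0.3,0.0015,-0.003,-0.085,0.9],[0.3,0.0015,-0.003,-0.0955,0.9],[0.3,0.0015,-0.003,-0.0955,0.9]]'
python3 -m handwheel '[[0.7,0,0,0,0],[0.7,0,0,0,0],[0.7,0,0,0,0],[0.7,0,0,0,0],[0.7,0,0,0,0]]' 60
python3 - <<'E'
from h import *
c=cam('wrist','w16'); o=get_obs();print(o['ee_pos'],o['tcp_rot'],o['wrist_force'])
E
```

```text
time: 23.75
ee_pos: [0.4394, -0.2219, 0.0475]
tcp_rot: [179.0, -0.1, 105.5]
wrist_force: [-0.5, 1.1, -0.1]
opening: 0.0595
time: 24.25
ee_pos: [0.4406, -0.2224, 0.0497]
tcp_rot: [178.8, 0.0, 105.5]
wrist_force: [-0.4, -0.4, 7.9]
opening: 0.0409
[ 0.44057281 -0.22243593  0.04974727] [1.78829207e+02 1.80262705e-02 1.05536304e+02] [-1.01092511  0.12381438  6.21043362]
```

View pics/w16.png

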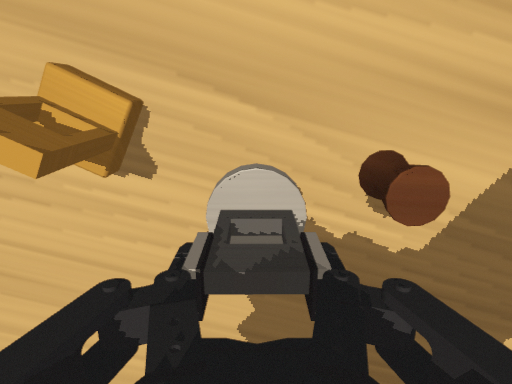

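```bash
python3 -m handwheel '[[0.7,0,0,0.02,0],[0.7,0,0,0.06,0],[0.7,-0.02,0,0.1,0],[0.7,-0.04,0,0.13,0],[0.7,-0.06,0,0.15,0]]'
python3 - <<'E'
from h import *
s=cam('scene');t=cam('top')
cv2.imwrite('pics/s17.png',np.hstack([cv2.resize(s['color'][130:200,120:200],None,fx=5,fy=5,interpolation=cv2.INTER_CUBIC),cv2.resize(t['color'][140:210,325:405],None,fx=5,fy=5,interpolation=cv2.INTER_CUBIC)]))
E
```

```text
time: 24.8
ee_pos: [0.3804, -0.2226, 0.203]
tcp_rot: [178.7, 0.2, 105.6]
wrist_force: [-0.4, -1.2, -2.7]
opening: 0.041
```

View pics/s17.png

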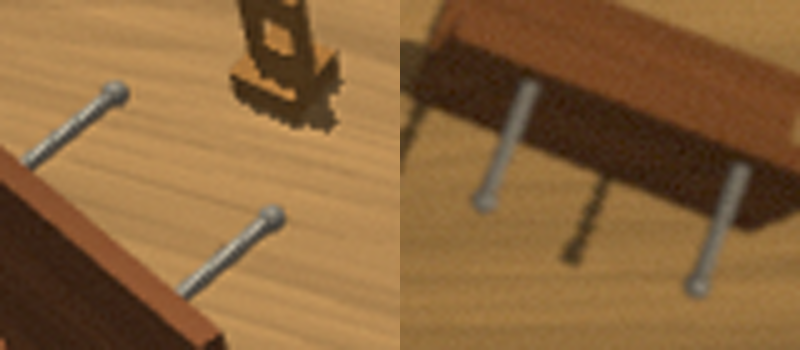

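```bash
python3 - <<'E'
from h import *
s=cam('scene');t=cam('top')
f=lambda u,v,a,b:((u+.5)/5-.5+a,(v+.5)/5-.5+b)
def tri(a,b):
    o1,d1=ray(t,*a);o2,d2=ray(s,*b);d1/=np.linalg.norm(d1);d2/=np.linalg.norm(d2)
    k=np.linalg.lstsq(np.c_[d1,-d2],o2-o1,rcond=None)[0];p=o1+k[0]*d1;q=o2+k[1]*d2
    print(((p+q)/2).round(4),np.linalg.norm(p-q).round(4)); return (p+q)/2
L=tri(f(84,203,325,140),f(272,217,120,130)); Rr=tri(f(298,288,325,140),f(116,94,120,130))
print(onz(s,*f(272,217,120,130),.141),onz(s,*f(116,94,120,130),.141))
d=L-Rr;print(np.linalg.norm(d),np.degrees(np.arctan2(d[1],d[0]))-90)
# peg directions
for a,b in (((84,203),(130,88)),((298,288),(342,170))):
    p=onz(t,*f(*a,325,140),.141);q=onz(t,*f(*b,325,140),.1355);d=q-p;print(np.degrees(np.arctan2(d[1],d[0])),np.linalg.norm(d))
E
```

```text
[ 0.6001 -0.2278  0.1415] 0.0008
[ 0.5525 -0.3387  0.1398] 0.0016
[ 0.599741   -0.22758647  0.141     ] [ 0.55331176 -0.33714442  0.141     ]
0.12071156345361052 -23.22594071432748
-23.983105544157905 0.0690716081153461
-23.761690164755382 0.0696428456609504
```

```bash
python3 -m handwheel '[[0.7,0.01,0.002,0.01,-8],[0.7,0.03,0.004,0.01,-16],[0.7,0.06,0.007,0.01,-24],[0.7,0.09,0.01,0.01,-32],[0.7,0.12,0.0145,0,-39]]'
python3 -m handwheel '[[0.7,0.03,0,0,0],[0.7,0.0537,0,-0.02,0],[0.7,0.0537,0,-0.045,0],[0.7,0.0537,0,-0.055,0],[0.7,0.0537,0,-0.055,0]]'
python3 - <<'E'
from h import *
s=cam('scene');t=cam('top');o=get_obs();print(o['ee_pos'],o['tcp_rot'])
cv2.imwrite('pics/s18.png',np.hstack([cv2.resize(s['color'][110:210,110:220],None,fx=4,fy=4,interpolation=cv2.INTER_CUBIC)[:, :400],cv2.resize(t['color'][130:230,300:400],None,fx=4,fy=4,interpolation=cv2.INTER_CUBIC)]))
E
```

```text
time: 25.5
ee_pos: [0.5029, -0.2079, 0.1997]
tcp_rot: [178.7, 0.1, 66.2]
wrist_force: [1.1, -0.2, -2.3]
opening: 0.0408
time: 26.0
ee_pos: [0.5556, -0.2072, 0.1419]
tcp_rot: [179.0, 0.1, 66.2]
wrist_force: [-1.2, 0.3, -2.9]
opening: 0.0411
[ 0.5564389  -0.20783923  0.14513128] [1.78737936e+02 8.58105155e-02 6.61849993e+01]
```

View pics/s18.png

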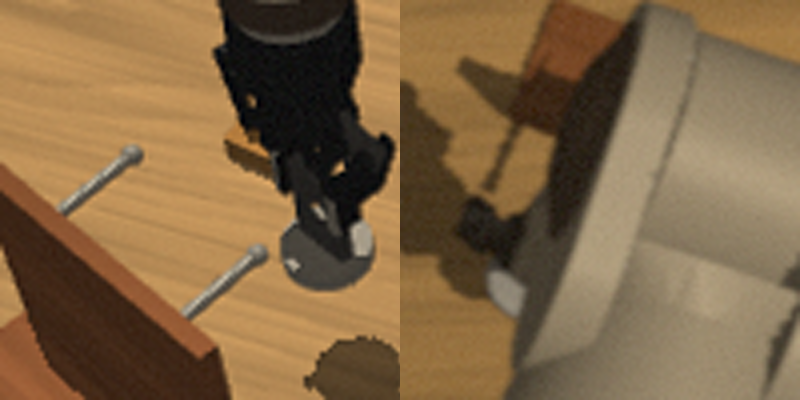

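```bash
python3 -m handwheel '[[0.7,0.014,-0.007,0.002,0.3],[0.7,0.028,-0.013,0.002,0.3],[0.7,0.042,-0.019,0.002,0.3],[0.7,0.05,-0.0225,0.002,0.3],[0.7,0.05,-0.0225,0.002,0.3]]'
python3 - <<'E'
from h import *
s=cam('scene');t=cam('top');o=get_obs();print(o['ee_pos'],o['tcp_rot'],o['wrist_force'])
cv2.imwrite('pics/s19.png',np.hstack([cv2.resize(s['color'][110:210,110:220],None,fx=4,fy=4,interpolation=cv2.INTER_CUBIC)[:, :400],cv2.resize(t['color'][130:230,300:400],None,fx=4,fy=4,interpolation=cv2.INTER_CUBIC)]))
cam('wrist','w19')
E
```

```text
time: 26.6
ee_pos: [0.6071, -0.2308, 0.1479]
tcp_rot: [178.7, 0.1, 66.5]
wrist_force: [-0.6, 0.8, -2.8]
opening: 0.0406
[ 0.60618373 -0.23033424  0.14767409] [1.78721716e+02 8.28294090e-02 6.64759639e+01] [-0.23072688 -0.64323484 -1.79299779]
```

View pics/s19.png

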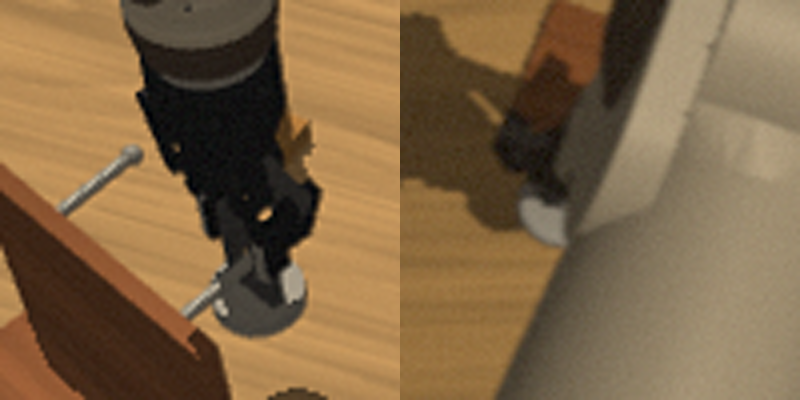

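View pics/w19.png

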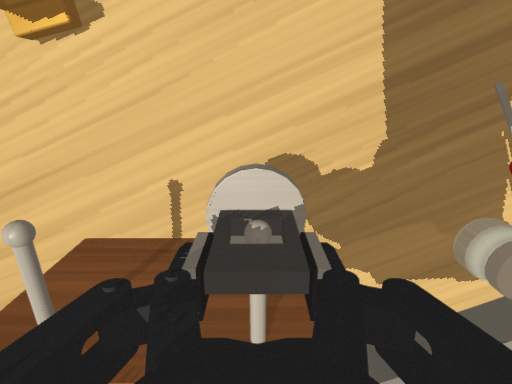

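The ball shows centred in the eye at (258,230). I'll slide on further, then lower.

```bash
python3 -m handwheel '[[0.7,0.01,-0.0043,0,0],[0.7,0.02,-0.0087,0,0],[0.7,0.023,-0.01,0,0],[0.7,0.023,-0.01,0,0]]'
python3 -m handwheel '[[0.7,0,0,-0.005,0],[0.7,0,0,-0.01,0],[0.7,0,0,-0.0125,0],[0.7,0,0,-0.0125,0]]'
python3 - <<'E'
from h import *
o=get_obs();print(o['ee_pos'],o['tcp_rot'],o['wrist_force'])
cam('wrist','w20')
E
```

```text
time: 27.15
ee_pos: [0.6288, -0.2401, 0.1476]
tcp_rot: [178.7, 0.1, 66.5]
wrist_force: [-0.3, 0.1, -2.7]
opening: 0.0408
time: 27.55
ee_pos: [0.6285, -0.24, 0.1351]
tcp_rot: [178.8, 0.1, 66.5]
wrist_force: [-0.6, -0.2, -1.2]
opening: 0.0409
[ 0.62846072 -0.23997173  0.13508301] [1.78754862e+02 8.29193531e-02 6.64811930e+01] [-0.57901963 -0.18554169 -1.21774803]
```

View pics/w20.png

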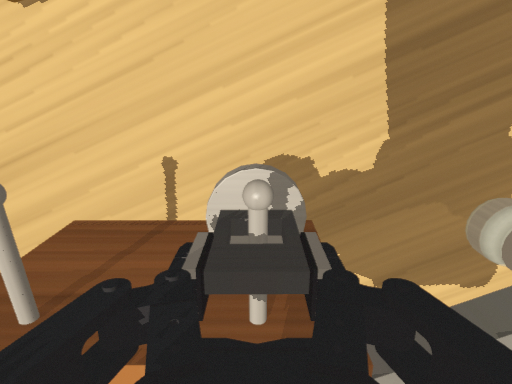

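```bash
python3 -m handwheel '[[0.7,0,0,-0.0015,0],[0.7,0,0,-0.0015,0],[0.7,0,0,-0.0015,0]]'
python3 -m handwheel '[[0.6,0,0,0,0],[0.45,0,0,0,0],[0.3,0,0,0,0],[0.3,0,0,0,0],[0.3,0,0,0,0]]'
python3 - <<'E'
from h import *
cam('wrist','w21')
E
```

```text
time: 27.9
ee_pos: [0.6287, -0.2401, 0.1347]
tcp_rot: [178.7, 0.1, 66.5]
wrist_force: [-1.7, 1.3, 6.8]
opening: 0.0408
time: 28.4
ee_pos: [0.6287, -0.2401, 0.1345]
tcp_rot: [178.7, 0.1, 66.5]
wrist_force: [0.5, 1.0, -0.6]
opening: 0.06
```

View pics/w21.png

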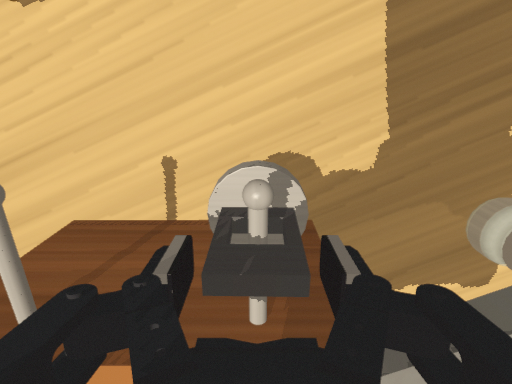

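The scuffer hangs freely. Retreating up and over to the trimmer.

```bash
python3 -m handwheel '[[0.3,0,0,0.02,0],[0.3,0,0,0.05,0],[0.3,0,0,0.09,0],[0.3,0,0,0.12,0],[0.3,0,0,0.14,0]]'
python3 -m handwheel '[[0.3,-0.04,-0.01,0,3],[0.3,-0.08,-0.03,0,6],[0.3,-0.12,-0.05,0,9],[0.3,-0.16,-0.07,0,12],[0.3,-0.2,-0.086,0,13.5]]'
python3 -m handwheel '[[0.3,-0.02,0,-0.03,0],[0.3,-0.03,0,-0.06,0],[0.3,-0.03,0,-0.08,0],[0.3,-0.03,0,-0.08,0],[0.3,-0.03,0,-0.08,0]]'
python3 - <<'E'
from h import *
cam('wrist','w22');o=get_obs();print(o['ee_pos'],o['tcp_rot'],o['q'])
s=cam('scene'); cv2.imwrite('pics/s22.png',cv2.resize(s['color'][110:260,80:230],None,fx=4,fy=4,interpolation=cv2.INTER_CUBIC))
E
```

```text
time: 28.95
ee_pos: [0.629, -0.2402, 0.2774]
tcp_rot: [178.5, 0.1, 66.5]
wrist_force: [0.8, -1.0, -0.6]
opening: 0.0599
time: 29.45
ee_pos: [0.4273, -0.3268, 0.2774]
tcp_rot: [178.5, 0.1, 80.1]
wrist_force: [-0.1, -0.8, 0.6]
opening: 0.0599
time: 29.95
ee_pos: [0.3974, -0.3268, 0.1981]
tcp_rot: [178.5, 0.1, 80.1]
wrist_force: [-0.2, -0.6, 0.8]
opening: 0.0598
[ 0.39779364 -0.32700235  0.19867744] [1.78425558e+02 1.28793106e-01 8.01060666e+01] [-39.79413273  -1.85655358  -0.54727443  89.88015043   0.67315357
 -29.89357323]
```

View pics/w22.png

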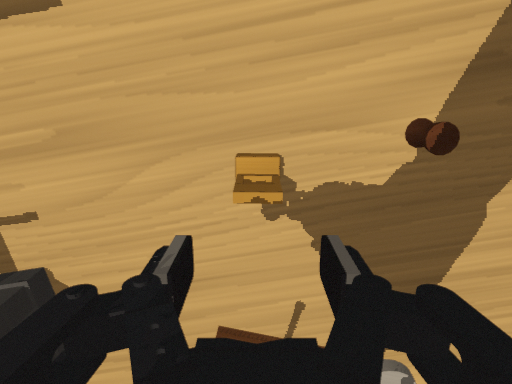

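View pics/s22.png

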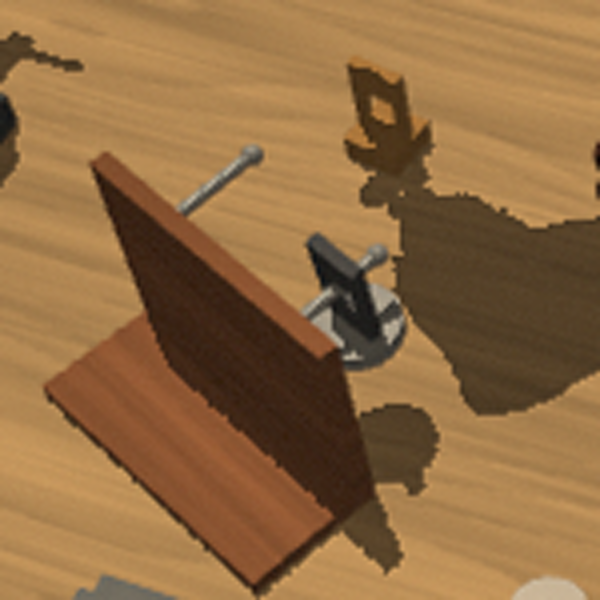

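```bash
python3 - <<'E'
from h import *
c=cam('wrist');im=c['color'][140:215,215:300]
cv2.imwrite('pics/w23.png',cv2.resize(im,None,fx=7,fy=7,interpolation=cv2.INTER_CUBIC))
w=np.array([onz(c,u,v,.082)[:2] for u,v in((234,193),(282,193),(282,202.5),(234,203))]);print(w.mean(0))
d=w[1]-w[0];print(np.degrees(np.arctan2(d[1],d[0])),np.linalg.norm(d))
o=get_obs();print(o['ee_pos'],o['tcp_rot'])
E
```

```text
[ 0.41166417 -0.32730249]
80.1608698685717 0.04057731572500845
[ 0.39801184 -0.32710284  0.19883091] [1.78400938e+02 1.46697590e-01 8.01188573e+01]
```

View pics/w23.png

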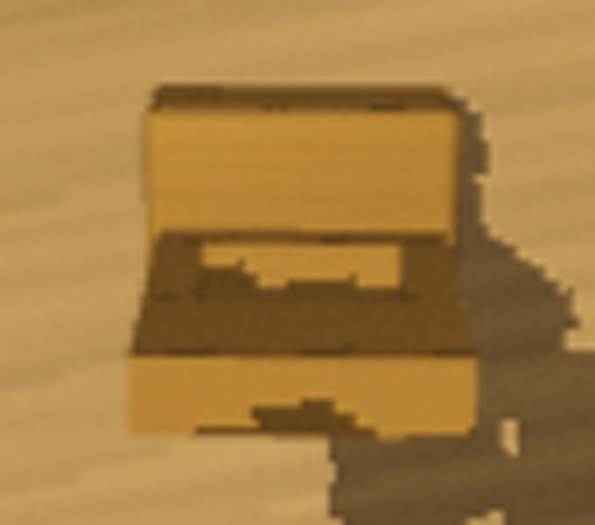

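```bash
python3 -m handwheel '[[0.3,0.006,0,-0.03,0],[0.3,0.0125,0,-0.07,0],[0.3,0.0125,0,-0.11,0],[0.3,0.0125,0,-0.14,0],[0.3,0.0125,0,-0.15,0]]'
python3 -m handwheel '[[0.3,0,0,0,0],[0.7,0,0,0,0],[0.7,0,0,0,0],[0.7,0,0,0,0],[0.7,0,0,0,0]]' 60
python3 - <<'E'
from h import *
c=cam('wrist','w24'); o=get_obs();print(o['ee_pos'],o['tcp_rot'],o['wrist_force'])
E
```

```text
time: 30.6
ee_pos: [0.4098, -0.3262, 0.0464]
tcp_rot: [178.6, 0.0, 80.1]
wrist_force: [0.1, 0.8, -0.3]
opening: 0.0599
time: 31.1
ee_pos: [0.4108, -0.327, 0.0484]
tcp_rot: [178.4, 0.1, 80.1]
wrist_force: [-1.3, -0.4, 7.5]
opening: 0.0414
[ 0.41076667 -0.32704378  0.04841329] [1.78406894e+02 1.41190272e-01 8.01381400e+01] [-0.63790017 -0.6139891   7.18985432]
```

View pics/w24.png

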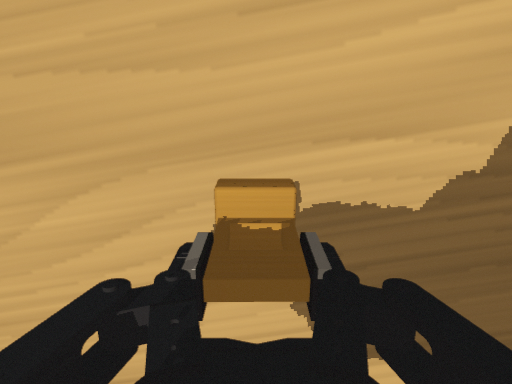

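```bash
python3 -m handwheel '[[0.7,0,0,0.02,0],[0.7,0,0,0.05,0],[0.7,0.02,0,0.08,-5],[0.7,0.05,0.005,0.098,-9],[0.7,0.08,0.009,0.098,-13.6]]'
python3 -m handwheel '[[0.7,0.0163,0,0,0],[0.7,0.0163,0,0,0],[0.7,0.0163,0,0,0]]'
python3 - <<'E'
from h import *
o=get_obs();p=o['ee_pos'];print(p,o['tcp_rot'])
d=p[:2]-np.array([.553,-.338]);print(d@[.918,-.397],d@[.397,.918])
cam('wrist','w25')
E
```

```text
time: 31.65
ee_pos: [0.4927, -0.3188, 0.1506]
tcp_rot: [178.1, 0.2, 66.3]
wrist_force: [0.1, 0.6, -2.2]
opening: 0.0408
time: 31.95
ee_pos: [0.5089, -0.3187, 0.1506]
tcp_rot: [178.1, 0.2, 66.4]
wrist_force: [-0.5, 0.2, -1.9]
opening: 0.041
[ 0.50894258 -0.31865673  0.15059139] [178.10440876   0.19497691  66.35918937]
-0.04812399283097138 0.00026632972645513475
```

View pics/w25.png

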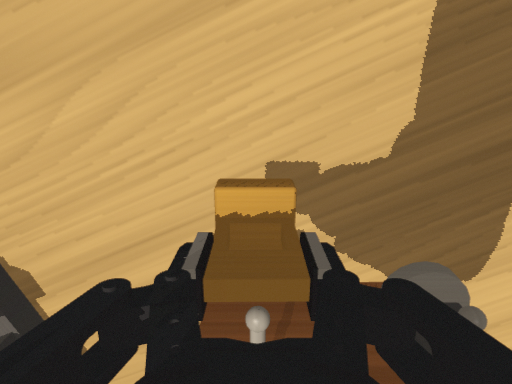

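```bash
python3 -m handwheel '[[0.7,0.01,-0.0043,-0.004,0],[0.7,0.022,-0.0095,-0.004,0],[0.7,0.036,-0.0155,-0.004,0],[0.7,0.048,-0.0208,-0.004,0],[0.7,0.048,-0.0208,-0.004,0]]'
python3 - <<'E'
from h import *
o=get_obs();print(o['ee_pos'],o['tcp_rot'],o['wrist_force'])
cam('wrist','w26')
E
```

```text
time: 32.5
ee_pos: [0.5572, -0.3403, 0.1457]
tcp_rot: [178.1, 0.2, 66.3]
wrist_force: [-0.7, -0.4, -1.9]
opening: 0.0412
[ 0.55719223 -0.34028756  0.14565421] [178.13316066   0.18747835  66.30749496] [-0.6899085  -0.43111439 -1.93582403]
```

View pics/w26.png

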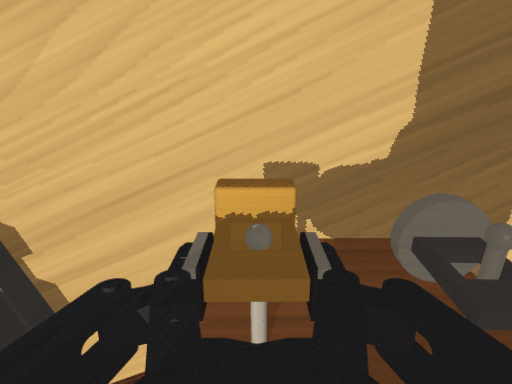

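The ball is in the trimmer's eye at (258,236). Advancing and lowering.

```bash
python3 -m handwheel '[[0.7,0.01,-0.0043,0,0],[0.7,0.02,-0.0087,0,0],[0.7,0.0225,-0.0097,0,0],[0.7,0.0225,-0.0097,0,0]]'
python3 -m handwheel '[[0.7,0,0,-0.005,0],[0.7,0,0,-0.009,0],[0.7,0,0,-0.0115,0],[0.7,0,0,-0.0125,0],[0.7,0,0,-0.0125,0]]'
```

```text
time: 32.95
ee_pos: [0.5786, -0.3496, 0.1456]
tcp_rot: [178.2, 0.2, 66.3]
wrist_force: [-0.3, -0.9, -2.0]
opening: 0.0412
time: 33.45
ee_pos: [0.5784, -0.3495, 0.1334]
tcp_rot: [178.2, 0.2, 66.3]
wrist_force: [-0.5, 0.6, 0.7]
opening: 0.0411
```

Contact is starting (the load is coming off the wrist). Releasing.

```bash
python3 -m handwheel '[[0.7,0,0,-0.0007,0],[0.6,0,0,-0.0007,0],[0.45,0,0,-0.0007,0],[0.3,0,0,-0.0007,0],[0.3,0,0,-0.0007,0]]'
python3 - <<'E'
from h import *
cam('wrist','w27')
E
python3 -m handwheel '[[0.3,0,0,0.02,0],[0.3,0,0,0.05,0],[0.3,0,0,0.09,0],[0.3,0,0,0.12,0],[0.3,0,0,0.14,0]]'
python3 -m handwheel '[[0.3,-0.04,0.01,0,0],[0.3,-0.08,0.02,0,0],[0.3,-0.12,0.04,0,0],[0.3,-0.16,0.06,0,0],[0.3,-0.2,0.08,0,0]]'
python3 -m handwheel '[[0.3,-0.02,0.02,0,0],[0.3,-0.02,0.02,0,0],[0.3,-0.02,0.02,0,0],[0.3,-0.02,0.02,0,0],[0.3,-0.02,0.02,0,0]]'
python3 - <<'E'
from h import *
s=cam('scene','s28'); cv2.imwrite('pics/s28z.png',cv2.resize(s['color'][110:260,80:230],None,fx=4,fy=4,interpolation=cv2.INTER_CUBIC))
t=cam('top','t28')
E
```

```text
time: 33.95
ee_pos: [0.5785, -0.3495, 0.1325]
tcp_rot: [178.2, 0.2, 66.3]
wrist_force: [0.1, -0.2, 0.7]
opening: 0.0596
time: 34.5
ee_pos: [0.5787, -0.3497, 0.2754]
tcp_rot: [178.0, 0.2, 66.3]
wrist_force: [0.7, -0.7, 0.7]
opening: 0.0598
time: 35.0
ee_pos: [0.3771, -0.2689, 0.2751]
tcp_rot: [178.0, 0.2, 66.3]
wrist_force: [-0.2, -0.2, 1.3]
opening: 0.0595
time: 35.5
ee_pos: [0.3577, -0.2493, 0.2746]
tcp_rot: [178.1, 0.2, 66.3]
wrist_force: [-0.2, 0.7, 0.5]
opening: 0.0596
```

View pics/s28z.png

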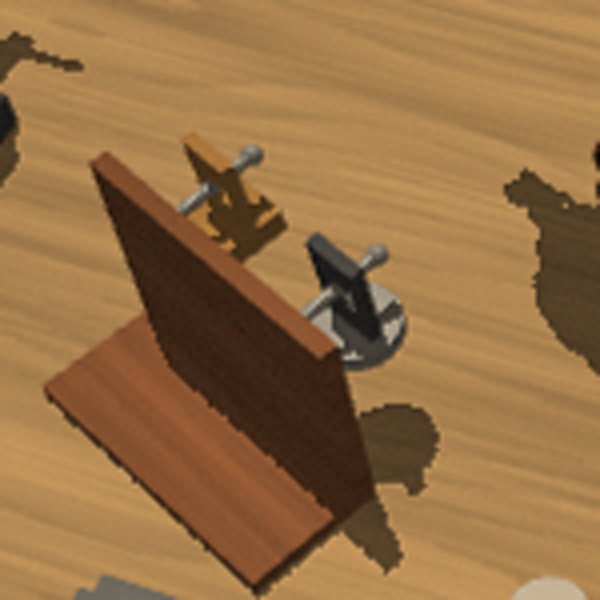

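View pics/s28.png

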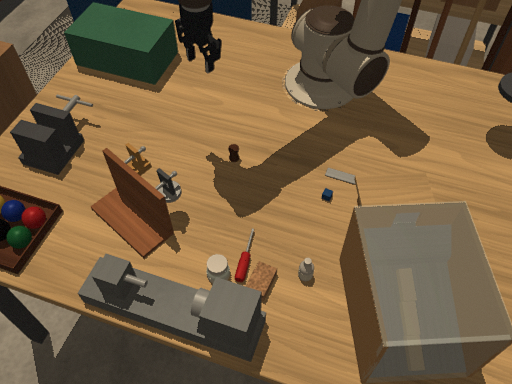

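View pics/t28.png

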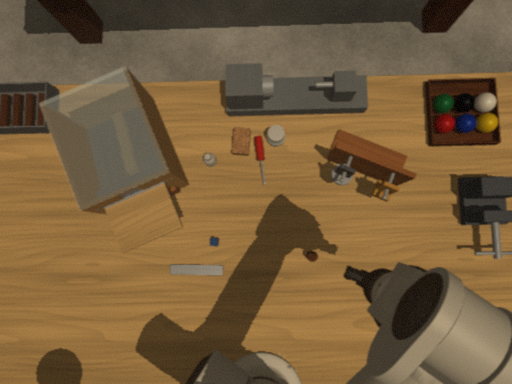

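Final views: three blanks inside with the flap shut and no ivory left on the bench. Both tools are on the pegs and the other things are at the same pixels as at the start. Handing in.

```bash
python3 - <<'E'
from h import *
a=cv2.imread('pics/top0.png').astype(int);b=cv2.imread('pics/t28.png').astype(int)
for n,(u,v) in dict(glue=(209,159),jar=(276,134),chalk=(214,241),driver=(261,158),cork=(241,141),burn=(311,255),rule=(197,270)).items():
    r=abs(a-b)[v-14:v+14,u-14:u+14].mean(); print(n,round(r,1))
job_done()
E
```

```text
glue 3.7
jar 3.8
chalk 3.6
driver 3.7
cork 3.6
burn 17.7
rule 14.0
the job is handed in; nothing more can be done
```

I finished the job and handed it in at about 35.5 s of robot time. All three ivory blanks I found are inside the cabinet. The scuffer hangs on the left peg and the trimmer on the right.

- **Blanks:** the last top and scene pictures show the three lying end to end in the cabinet with the flap shut. No ivory is left on the bench or shelf. I saw no fourth blank, but the spot directly under the shelf was never in view.
- **Tools:** the scene view shows both hanging by their eyes with the gripper clear. Before releasing each one, I saw the peg's ball through its eye in the wrist camera.
- **Other things:** five of the seven bystanders matched the start picture (difference about 3.7, noise level). The burnisher (17.7) and rule (14.0) did not. I put that down to the arm's shadow in the two pictures, because by eye both are at the same pixels. I did not measure their positions to confirm it.
- **Forces:** the largest wrist reading I saw was about 8 N.

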